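# Clear the spent cartridges from the plotter's ink unit

## Robot

A 6-joint arm with a two-finger parallel gripper is mounted at the origin on a cart in front of the work surface, level with it; the furniture and walls round the work are solid. World frame = base frame: x ahead of the robot, y to its left, z up, the work surface at z = 0. Lengths are in m, angles in rad, forces in N, time in s.
With the tool pointing down it reaches from about 0.275 to 0.825 m from the base axis. Payload 4.9 kg.
Tool frame: the origin (TCP) lies midway between the tips of the shut fingers; the grasp point (between the pads) lies 19 mm behind it (bot.grip_depth is the distance from the TCP to the grasp point, in m); y points along the fingers, x is the direction in which the jaws open and shut, and the axes are right-handed (so a half turn about y gives the same grasp; the last joint's range is limited). The gripper opens to 85 mm and grips with 20 to 120 N. Pads are 22 mm wide; open, the fingers measure 114 mm over their backs; the gripper's body (76 mm by 85 mm) begins 54 mm behind the grasp point. The pads swing forward as they close: fully open they stand 13 mm farther back than shut.
Start: joints at [1.209, 0.326, -0.193, 1.052, 0, 1.437], TCP at [0.124, 0.536, 0.231] pointing down, gripper open.
Joint ranges: [-2.65, 2.65], [-0.97, 1.79], [-1.3, 1.35], [-1.93, 2.1], [-1.47, 1.37], [-3.14, 3.14]. Speed limits (rad/s): [2.57, 2.57, 3.14, 3.14, 3.14, 3.14].

## Interface

Orientations are given as a unit quaternion [w, x, y, z].
In Python, from cell import bot gives the robot as it stands. Calls block until the motion is done:
- bot.move_pose(position, orientation): joint-space move of the TCP to a pose.
- bot.move_linear(position, speed=0.15, rotation=None, until_force=None): straight line of the TCP; rotation=None keeps the orientation; speed is the mean speed in m/s. With until_force (N) it stops when the force on the tool has changed by that much, and returns True; else False.
- bot.goto_joints(angles): joint-space move.
- bot.set_gripper(opening, grasp_force=None): opening from 0.0 (shut) to 1.0 (fully open); grasp_force is the grip in N (None keeps the last); returns when the fingers have stopped.
- bot.wait(seconds).
- bot.solve_ik(position, orientation): joint angles nearest the present ones, or None.
- bot.camera(name): name is "scene" or "top" or "wrist"; returns the picture (420x560x3 uint8, red, green, blue); there is no depth.
- bot.calibration(name): a dict with "mtx" (3x3 intrinsics, pixels), "extrinsics" (4x4, takes a point from world to camera coordinates); the wrist camera has in their place "hand_eye" (4x4, takes a point from camera to tool coordinates, whose origin is the TCP and whose axes are the tool frame's). Camera axes: x right, y down, z forward; pixel columns grow to the right and rows downward; lengths in m; the calibration is good to about 2 mm. A picture is of the moment at which its call begins: read the wrist's pose just before it. calibration takes no time and is no camera call.
A pose or a line that the arm cannot do raises bot.PlanningError and nothing moves.
- bot.close_job(): hands the job in, once; it reports no verdict.
Trained networks look in the newest picture that a camera, given by its name, has taken for a name from the list of things; names that differ only in an ending like _2 or _b are one class to them, and where a whole thing is asked for, a point or a joint stands for the part that bears it (a point fixed in the world has none). Each returns a list of dicts, best first, with "confidence" (0 to 1); they miss things now and then, are a little off and sometimes report something else, mostly with a low value. They report only what shows in the picture. A call takes as long as a camera call. They do not tell look-alikes from the thing itself.
- bot.search_frame(camera, thing): "bbox" ([left, top, width, height] in pixels, round what is visible of it).
Readings, each from a call of its own:
- bot.read_clock(): time.
- bot.read_joint_positions(): joint angles.
- bot.read_joint_vel(): joint speeds.
- bot.read_joint_efforts(): joint torques, N m.
- bot.read_position(): TCP position.
- bot.read_tool_rot(): TCP orientation.
- bot.read_ft_force(): force on the tool from outside, world axes, zero at the start.
- bot.read_moment(): the same for the moment, N m.
- bot.read_gripper_width(): opening from 0.0 (shut) to 1.0 (fully open).
Only numpy, scipy, OpenCV 4.12 (cv2) and the standard library are available. Lean on these libraries where they do the work, as an engineer would, in place of code of your own. Each camera call takes 0.05 s, during which the arm holds its last target.

## Task

Pull the drawer of the wooden storage box open and put every spent ink cartridge in it, side by side: those in the roofed bays of the plotter's ink unit, which come out only sideways by their black tabs, and the green one on the bench. Then push the drawer fully shut and swing the ink unit's cover flap down over the empty bays. Leave the other things on the bench where they are.

Things in the scene. Friction and masses are not known exactly. Their poses are not given: they have to be found in the camera images.
- cartridge_blue: spent ink cartridge with a blue body of 64 x 30 x 30 mm (x, y, z; 70 g) and a black upright pull tab on its front end, 12 mm thick (y), 24 mm high, sticking out 40 mm towards the cartridge's own -x, centred in y and at half height. Origin: centre of the underside of the coloured body, so the middle of the tab is at (-52, 0, +15) mm. At the start it lies level in one of the bays of ink_unit (body 2 mm clear of the walls, only the tab in the open), or is absent (None)
- cartridge_red: spent ink cartridge with a red body of 64 x 30 x 30 mm (x, y, z; 70 g) and a black upright pull tab on its front end, 12 mm thick (y), 24 mm high, sticking out 40 mm towards the cartridge's own -x, centred in y and at half height. Origin: centre of the underside of the coloured body, so the middle of the tab is at (-52, 0, +15) mm. At the start it lies level in one of the bays of ink_unit (body 2 mm clear of the walls, only the tab in the open), or is absent (None)
- cartridge_yellow: spent ink cartridge with a yellow body of 64 x 30 x 30 mm (x, y, z; 70 g) and a black upright pull tab on its front end, 12 mm thick (y), 24 mm high, sticking out 40 mm towards the cartridge's own -x, centred in y and at half height. Origin: centre of the underside of the coloured body, so the middle of the tab is at (-52, 0, +15) mm. At the start it lies level in one of the bays of ink_unit (body 2 mm clear of the walls, only the tab in the open), or is absent (None)
- cartridge_grey: spent ink cartridge with a grey body of 64 x 30 x 30 mm (x, y, z; 70 g) and a black upright pull tab on its front end, 12 mm thick (y), 24 mm high, sticking out 40 mm towards the cartridge's own -x, centred in y and at half height. Origin: centre of the underside of the coloured body, so the middle of the tab is at (-52, 0, +15) mm. At the start it lies level in one of the bays of ink_unit (body 2 mm clear of the walls, only the tab in the open), or is absent (None)
- cartridge_green: a fifth spent cartridge, same make and sizes, green body; it lies on the bench top, not in a bay, at left of the work, tab roughly towards the robot (-x)
- ink_unit: fixed grey ink unit of a proof plotter, 158 x 230 mm, roof top at 50 mm (raised to 90 mm over the rear 36 mm). Origin: centre of the underside; its own -x side is the front, 79 mm from the origin. Four roofed bays, 35 wide, 35 high, 71 deep, open only to the front, floor 8 mm above the bench, at y = +81, +27, -27, -81 mm. The roof closes them from above: a cartridge comes out only straight to the unit's -x, over about 70 mm
- flap_hinge (a point): middle of the cover flap's hinge line, which runs along the ink unit's y, on the upper front edge, 51.5 mm above the bench; axes as the ink unit's
- cover_flap (a joint): angle of the dark cover flap (3 x 214 x 40 mm, 60 g, free hinge) in front of the bays: 0 = hanging straight down, shut; 3.14 = straight up; about 3.69 = leaning back over the roof, open, where its own weight holds it. Pushed forward (towards the unit's -x) past upright it falls shut by itself, provided that no cartridge tab is in its way
- flap_edge (a point): middle of the free edge of the cover flap, 40 mm from the hinge line. With the flap open this is its rear edge, about 21 mm behind the hinge line and 35 mm above the roof: a closed gripper lowered behind it, tips about 15 mm above the roof, and moved forward tips it over
- drawer (a joint): opening of the drawer in m: 0 = fully shut, 0.122 = fully open; it slides to the box's own -x, 1 N friction, stays where it is left
- drawer_box: fixed light wooden storage box with one green-fronted drawer, 158 x 270 x 80 mm. Origin: centre of the underside; its own -x side is the front, 79 mm from the origin
- drawer_handle (a point): middle of the drawer's steel bar handle: 11 mm thick round bar along y, 110 mm long, 35 mm in front of the drawer front (29 mm clear gap behind the bar), 44 mm above the bench; moves with the drawer
- drawer_floor (a point): centre of the drawer's inner floor, 22 mm above the bench; moves with the drawer, axes as the box's (-x to the front). The inside is 118 (x) by 228 mm (y), the side walls end 36 mm above this floor, the green front 45 mm. With the drawer fully open only the rear 2 mm of the inside stay under the box's top, which leaves 46 mm above the drawer floor: nothing may lie on top of another
- dropper_bottle: small brown dropper bottle, 102 mm high; bystander; origin at the centre of its underside
- ink_red: red ink bottle with a dark cap, 60 mm high; bystander; origin at the centre of its underside
- tape_roll_cream: roll of cream tape lying flat, 92 mm across; bystander; origin at the centre of its underside
- eraser: white eraser in a sleeve, 42 mm; bystander; origin at the centre of its underside
Things that resemble listed ones, but are neither listed nor needed, are in the scene too. What is shaped like the cartridge_yellow but pink is not meant.

How it is judged:
By the outcome, as a careful person would: the job done as asked, in the order asked, and still so for the second after the job is handed in, with the robot touching nothing.
Of cartridge_blue, cartridge_red, cartridge_yellow, cartridge_grey only 2 to 4 are there at a start; the rules pass over those that are not, and their reading is None.
At some moment in a run one of cartridge_green may be knocked a few centimetres aside while the robot is not near it.
Once in a run the grip may slacken for a moment while it holds something.
It also fails if it takes over 210 s, if anything falls off the work surface, if the arm or the gripper's body presses on something with over 40 N, if the wrist force passes 120 N, or if a joint passes its speed limit or range.

## Working session

There is one attempt and no reset: what is moved stays moved. The work goes in short steps, each a Python script; the robot and the scene stay as the last script left them, time stands still between calls to the robot, and variables do not carry over. Pictures are saved under pics/ and viewed, and the job is handed in when it is done.

```bash
ls; mkdir -p pics; cat > h.py <<'E'
import numpy as np, cv2
from cell import bot
def save(name,img): cv2.imwrite('pics/'+name+'.png',cv2.cvtColor(img,cv2.COLOR_RGB2BGR))
def ray(cam,u,v):
    c=bot.calibration(cam);K=np.array(c['mtx']);E=np.array(c['extrinsics'])
    d=E[:3,:3].T@np.linalg.solve(K,[u,v,1.]); o=-E[:3,:3].T@E[:3,3]
    return o,d
def px2w(cam,u,v,z):
    o,d=ray(cam,u,v); return o+d*(z-o[2])/d[2]
def proj(cam,p):
    c=bot.calibration(cam);K=np.array(c['mtx']);E=np.array(c['extrinsics'])
    q=K@(E[:3,:3]@np.array(p)+E[:3,3]); return q[:2]/q[2]
E
python3 - <<'E'
from h import *
for c in ('scene','top','wrist'):
    save(c+'0',bot.camera(c))
    print(c,bot.calibration(c))
    if c!='wrist':
        for n in ['cartridge_blue','cartridge_red','cartridge_yellow','cartridge_grey','cartridge_green','ink_unit','cover_flap','drawer_box','drawer_handle','drawer']:
            try: print(n,[(np.round(d['bbox']).tolist(),round(d['confidence'],2)) for d in bot.search_frame(c,n)])
            except Exception as e: print(n,e)
print(bot.read_clock(),bot.read_tool_rot())
E
```

```text
pics
scene {'mtx': array([[422.05213339,   0.        , 282.44010236],
       [  0.        , 422.05213339, 209.86196693],
       [  0.        ,   0.        ,   1.        ]]), 'extrinsics': array([[ 0.79244878, -0.60951146,  0.02281909, -0.4193863 ],
       [-0.31227473, -0.43756884, -0.84321883,  0.21083849],
       [ 0.52393647,  0.66108191, -0.53708592,  0.94013445],
       [ 0.        ,  0.        ,  0.        ,  1.        ]])}
cartridge_blue []
cartridge_red [([291.0, 202.0, 16.0, 16.0], 0.63)]
cartridge_yellow [([271.0, 248.0, 18.0, 39.0], 0.86), ([302.0, 212.0, 18.0, 14.0], 0.42), ([269.0, 163.0, 4.0, 0.0], 0.3)]
cartridge_grey [([310.0, 219.0, 20.0, 17.0], 0.67)]
cartridge_green [([184.0, 161.0, 33.0, 16.0], 0.52), ([284.0, 167.0, 90.0, 71.0], 0.48), ([351.0, 228.0, 89.0, 83.0], 0.45)]
ink_unit [([287.0, 166.0, 88.0, 73.0], 0.75), ([187.0, 160.0, 30.0, 16.0], 0.74)]
cover_flap [([285.0, 182.0, 56.0, 43.0], 0.92)]
drawer_box [([351.0, 207.0, 131.0, 101.0], 0.64), ([348.0, 229.0, 93.0, 76.0], 0.41)]
drawer_handle [([352.0, 230.0, 85.0, 77.0], 0.68), ([312.0, 221.0, 18.0, 12.0], 0
[... 955 characters left out ...]
andle [([332.0, 179.0, 79.0, 18.0], 0.63), ([331.0, 137.0, 81.0, 63.0], 0.62)]
drawer [([333.0, 177.0, 76.0, 21.0], 0.86)]
wrist {'mtx': array([[320.4040412 ,   0.        , 274.95610055],
       [  0.        , 320.4040412 , 204.03005686],
       [  0.        ,   0.        ,   1.        ]]), 'hand_eye': array([[ 9.99999993e-01, -6.74382501e-05,  9.85262642e-05,
        -4.92170236e-05],
       [-1.14731013e-04, -3.14353205e-01,  9.49306088e-01,
        -1.42954645e-01],
       [-3.30474945e-05, -9.49306093e-01, -3.14353211e-01,
         8.11273114e-02],
       [ 0.00000000e+00,  0.00000000e+00,  0.00000000e+00,
         1.00000000e+00]])}
1.15 [-0.55358989  0.55359206  0.43991266 -0.43994422]
```

```bash
python3 - <<'E'
import cv2
a=cv2.imread('pics/top0.png')[110:290,130:430]; cv2.imwrite('pics/top0c.png',cv2.resize(a,None,fx=2.66,fy=2.66,interpolation=cv2.INTER_CUBIC))
a=cv2.imread('pics/scene0.png')[130:330,160:460]; cv2.imwrite('pics/scene0c.png',cv2.resize(a,None,fx=2.66,fy=2.66,interpolation=cv2.INTER_CUBIC))
E
```

```text
(no output)
```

View pics/top0c.png

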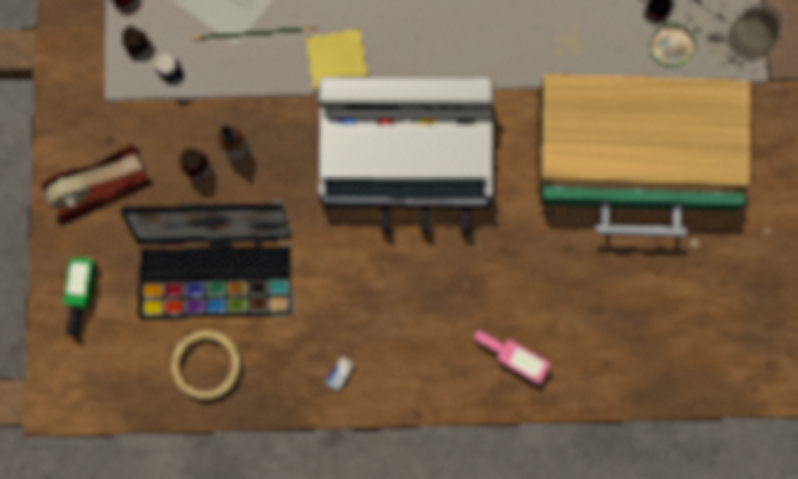

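View pics/scene0c.png

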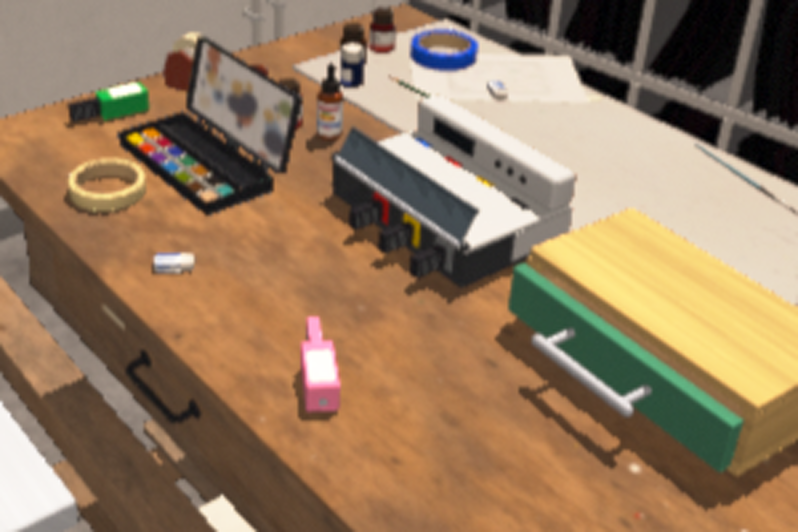

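View pics/scene0.png

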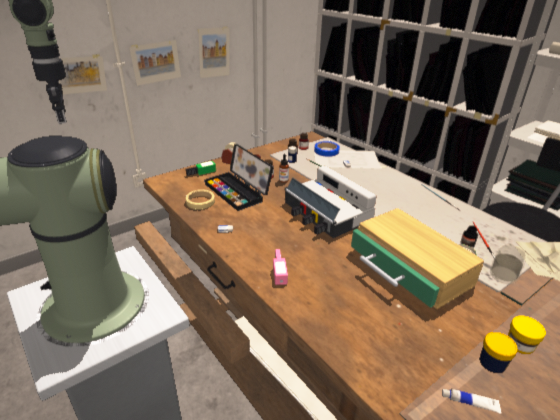

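View pics/top0.png

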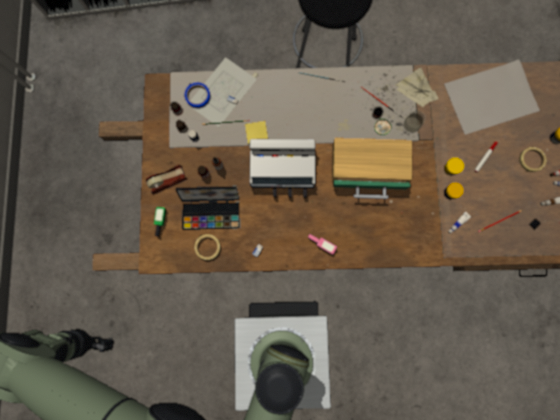

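View pics/wrist0.png

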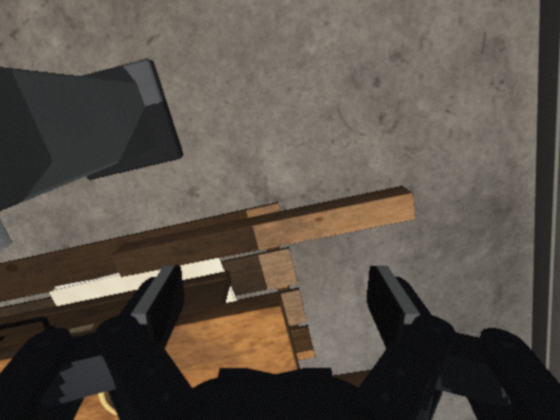

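```bash
python3 - <<'E'
from h import *
def c(u,v): return 130+u/2.66,110+v/2.66
for n,u,v,z in [('unit FL roof',319,200,.05),('unit FR',494,203,.05),('BL',320,79,.09),('BR',492,79,.09),('box FL top',543,187,.08),('box FR',745,190,.08),('box BL',543,75,.08),('box BR',750,78,.08),('handleL',597,231,.044),('handleR',686,231,.044),('green c',80,283,.03),('green tab end',73,335,.02),('green back',81,259,.03),('dropper base',240,160,.0),('pink',525,363,.03),('eraser',340,373,.01),('tape',205,366,.01),('palette FR',291,315,.0),('red tab',387,235,.03),('grey tab',467,238,.03),('table edge',400,428,0)]:
    a,b=c(u,v); print(n,np.round(px2w('top',a,b,z),4))
E
```

```text
unit FL roof [0.6086 0.0922 0.05  ]
unit FR [ 0.5983 -0.1396  0.05  ]
BL [0.7625 0.0857 0.09  ]
BR [ 0.7562 -0.1404  0.09  ]
box FL top [ 0.6114 -0.202   0.08  ]
box FR [ 0.6003 -0.4635  0.08  ]
box BL [ 0.763  -0.2087  0.08  ]
box BR [ 0.7512 -0.4812  0.08  ]
handleL [ 0.558  -0.2747  0.044 ]
handleR [ 0.5549 -0.3921  0.044 ]
green c [0.5086 0.4134 0.03  ]
green tab end [0.4405 0.4241 0.02  ]
green back [0.541  0.4128 0.03  ]
dropper base [0.679  0.2046 0.    ]
pink [ 0.3873 -0.1736  0.03  ]
eraser [0.3818 0.0704 0.01  ]
tape [0.3957 0.2499 0.01  ]
palette FR [0.4622 0.1359 0.    ]
red tab [0.5627 0.0035 0.03  ]
grey tab [ 0.5558 -0.1032  0.03  ]
table edge [ 0.3079 -0.0074  0.    ]
```

```bash
cat >> h.py <<'E'
from scipy.spatial.transform import Rotation as Ro
def q(yaw=0,tilt=0):
    """tool down, jaws along y, camera on robot side; yaw about z; tilt>0 leans the gripper body towards robot (tip forward)"""
    B=np.array([[0,0,-1],[1,0,0],[0,-1,0.]])
    r=Ro.from_euler('z',yaw)*Ro.from_euler('y',-tilt)*Ro.from_matrix(B)
    x=r.as_quat(); return [x[3],x[0],x[1],x[2]]
def wray(u,v,pos,quat):
    c=bot.calibration('wrist');K=np.array(c['mtx']);H=np.array(c['hand_eye'])
    R=Ro.from_quat([quat[1],quat[2],quat[3],quat[0]]).as_matrix()
    o=R@H[:3,3]+np.array(pos); d=R@H[:3,:3]@np.linalg.solve(K,[u,v,1.]); return o,d
def w2w(u,v,z,pose):
    o,d=wray(u,v,*pose); return o+d*(z-o[2])/d[2]
def wproj(p,pose):
    c=bot.calibration('wrist');K=np.array(c['mtx']);H=np.array(c['hand_eye'])
    quat=pose[1];R=Ro.from_quat([quat[1],quat[2],quat[3],quat[0]]).as_matrix()
    t=R.T@(np.array(p)-np.array(pose[0])); k=K@(H[:3,:3].T@(t-H[:3,3])); return k[:2]/k[2]
def wshot(name):
    pose=(np.array(bot.read_position()),np.array(bot.read_tool_rot()))
    im=bot.camera('wrist'); save(name,im); np.savez('pics/'+name+'.npz',p=pose[0],q=pose[1]); return pose,im
def load(name):
    d=np.load('pics/'+name+'.npz'); return d['p'],d['q']
def tcp(g,yaw=0,tilt=0,depth=None):
    """TCP for grasp point g"""
    dd=bot.grip_depth if depth is None else depth
    k=q(yaw,tilt); R=Ro.from_quat([k[1],k[2],k[3],k[0]]).as_matrix()
    return list(np.array(g)+R[:,1]*dd)
E
python3 - <<'E'
from h import *
print(bot.grip_depth)
bot.move_pose([0.44,-0.05,0.25],q(-0.04))
p,_=wshot('w1'); print(p, bot.read_clock())
bot.move_pose([0.42,-0.33,0.25],q(-0.04))
p,_=wshot('w2'); print(p, bot.read_joint_positions(),bot.read_clock())
E
```

```text
0.0187
(array([ 0.44006452, -0.04945246,  0.24998476]), array([ 0.50971354, -0.50959929, -0.49019891,  0.49010784])) 3.5667
(array([ 0.42022559, -0.32879574,  0.24991089]), array([ 0.50988911, -0.50934636, -0.49040063,  0.48998632])) [-8.02032944e-01  2.84145266e-01 -2.02588169e-01  1.08458465e+00
  5.04702576e-04 -7.63867603e-01] 4.7
```

View pics/w1.png

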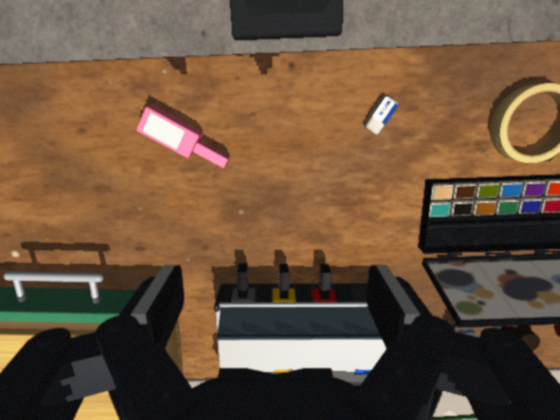

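View pics/w2.png

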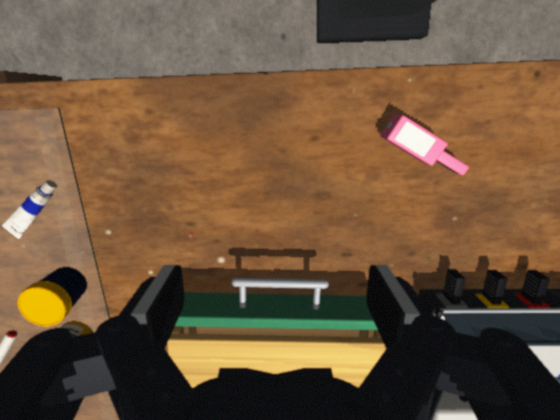

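```bash
python3 - <<'E'
from h import *
P=load('w2'); 
for u,v,z in [(233,284,.044),(328,285,.044),(182,326,.067),(388,327,.067),(440,312,.0515)]: print(u,v,np.round(w2w(u,v,z,P),4))
P=load('w1'); print('w1')
for u,v,z in [(243,265,.035),(284,265,.035),(325,265,.035),(219,306,.0515),(383,304,.0515),(4,276,.044),(103,278,.044)]: print(u,v,np.round(w2w(u,v,z,P),4))
im=cv2.imread('pics/w1.png')[240:320,200:400]; cv2.imwrite('pics/w1c.png',cv2.resize(im,None,fx=4,fy=4,interpolation=cv2.INTER_CUBIC))
im=cv2.imread('pics/w2.png')[240:345,160:400]; cv2.imwrite('pics/w2c.png',cv2.resize(im,None,fx=3,fy=3,interpolation=cv2.INTER_CUBIC))
E
```

```text
233 284 [ 0.5577 -0.3864  0.044 ]
328 285 [ 0.5639 -0.2677  0.044 ]
182 326 [ 0.5998 -0.4495  0.067 ]
388 327 [ 0.6113 -0.1971  0.067 ]
440 312 [ 0.6039 -0.1269  0.0515]
w1
243 265 [ 0.5565 -0.0941  0.035 ]
284 265 [ 0.5585 -0.0426  0.035 ]
325 265 [0.5605 0.0089 0.035 ]
219 306 [ 0.6039 -0.126   0.0515]
383 304 [0.609  0.0794 0.0515]
4 276 [ 0.5552 -0.3898  0.044 ]
103 278 [ 0.5628 -0.2679  0.044 ]
```

View pics/w1c.png

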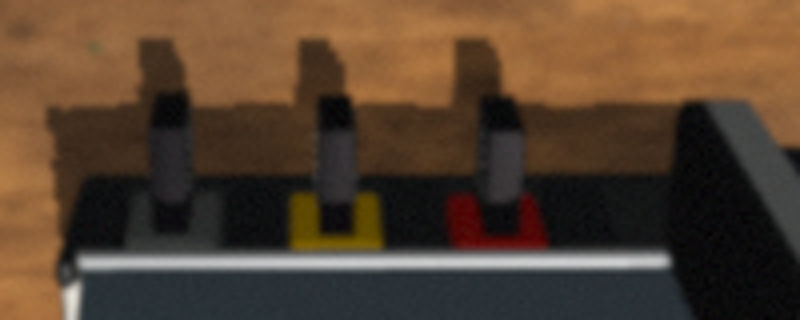

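View pics/w2c.png

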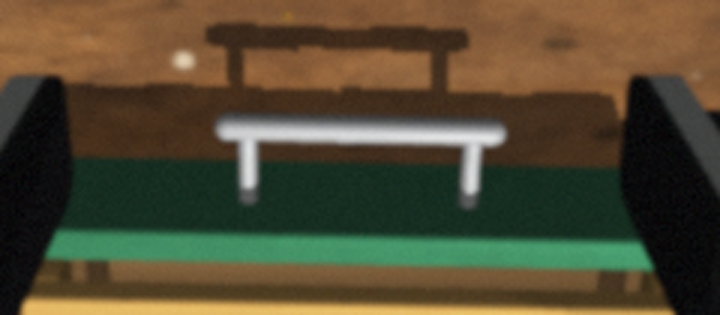

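```bash
python3 - <<'E'
from h import *
P=load('w1')
for u in (242.8,284.2,325.2):
  for v in (272,289.5): print(u,np.round(w2w(u,v,.035,P),4))
P=load('w2'); print('bar')
for u,v in [(160+218/3,240+128/3),(160+505/3,240+133/3)]: print(np.round(w2w(u,v,.044,P),4))
E
```

```text
242.8 [ 0.5664 -0.095   0.035 ]
242.8 [ 0.5919 -0.0968  0.035 ]
284.2 [ 0.5685 -0.0427  0.035 ]
284.2 [ 0.594  -0.0434  0.035 ]
325.2 [0.5705 0.0092 0.035 ]
325.2 [0.5961 0.0095 0.035 ]
bar
[ 0.5558 -0.3866  0.044 ]
[ 0.5629 -0.2673  0.044 ]
```

```bash
python3 - <<'E'
from h import *
by=-0.046; yw=by+np.pi/2
ft=lambda:np.round(bot.read_ft_force(),1)
h=np.array([0.558,-0.328])
bot.set_gripper(0.33,40)
for yw in (by+np.pi/2,by-np.pi/2): print(yw,np.round(bot.solve_ik([h[0],h[1],.13],q(yw)),2))
yw=by+np.pi/2
bot.move_pose([h[0],h[1],.13],q(yw))
bot.wait(0.2); wshot('w3'); print(bot.read_clock(),ft())
print(bot.move_linear([h[0],h[1],.025],0.1,until_force=8),bot.read_position(),ft(),bot.read_clock())
E
```

```text
1.5247963267948965 [-0.65  0.58 -0.06  0.93  0.   -2.17]
-1.6167963267948966 [-0.65  0.58 -0.06  0.93  0.    0.97]
6.8 [-0.   0.4  0.6]
True [ 0.55788514 -0.32733759  0.02495712] [0.2 1.1 4.6] 7.825
```

View pics/w3.png

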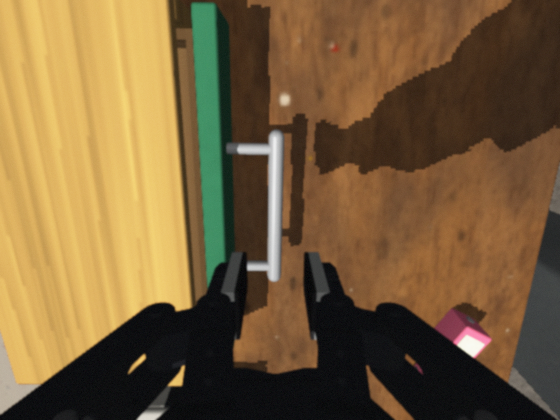

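```bash
python3 - <<'E'
from h import *
P=load('w3'); print(wproj([.558,-.328,.044],P))
for u,v in [(276,133),(274,278)]: print(w2w(u,v,.044,P))
pos,_=wshot('w4')
E
```

```text
[274.52491848 210.43298449]
[ 0.55423579 -0.38564013  0.044     ]
[ 0.56119479 -0.26951965  0.044     ]
```

View pics/w4.png

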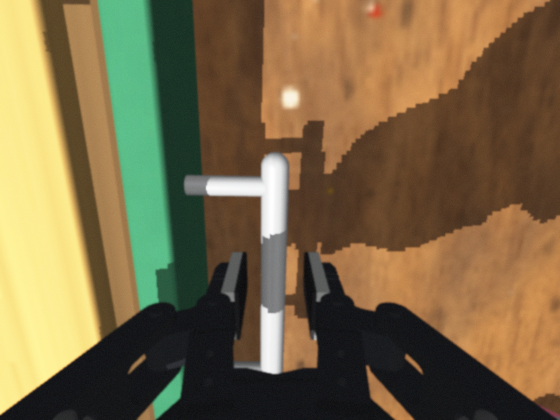

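```bash
python3 - <<'E'
from h import *
ft=lambda:np.round(bot.read_ft_force(),1)
bot.set_gripper(0,40); print(bot.read_gripper_width(),ft())
by=-0.05
p=np.array(bot.read_position()); d=np.array([-np.cos(by),-np.sin(by),0])
print(bot.move_linear(list(p+d*0.115),0.12),ft())
print(bot.move_linear(list(p+d*0.126),0.04,until_force=15),ft(),bot.read_position()-p)
bot.set_gripper(0.4); bot.wait(.2)
p2=np.array(bot.read_position()); print(p2,ft())
bot.move_linear([p2[0],p2[1],.2],0.2)
save('top1',bot.camera('top')); print(bot.read_clock())
bot.move_pose([0.36,-0.33,0.28],q(-0.046)); bot.wait(.2); wshot('w5'); print(bot.read_clock())
E
```

```text
0.11377848957818816 [-0.5 -0.1  5. ]
False [8.3 4.3 0.2]
True [ 1.5  1.2 -0. ] [-1.12353445e-01  7.22747212e-03  7.72324045e-06]
[ 0.44484331 -0.31994151  0.02426765] [-1.1  0.3  0.5]
11.1167
12.6667
```

View pics/w5.png

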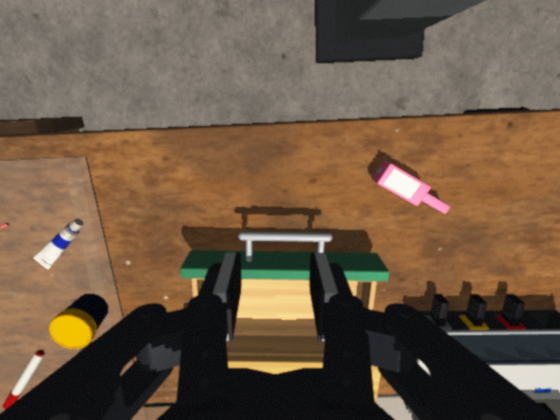

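```bash
python3 - <<'E'
import cv2
a=cv2.imread('pics/top1.png')[110:290,130:430]; cv2.imwrite('pics/top1c.png',cv2.resize(a,None,fx=2.66,fy=2.66,interpolation=cv2.INTER_CUBIC))
E
```

```text
(no output)
```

View pics/top1c.png

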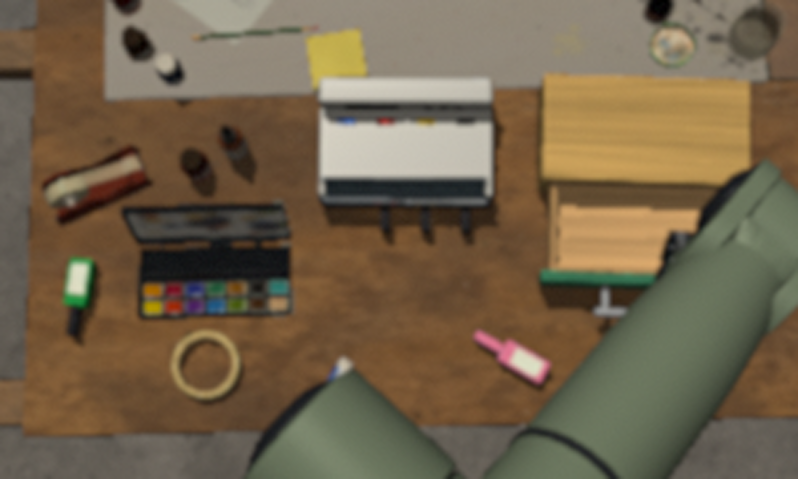

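```bash
python3 - <<'E'
from h import *
ft=lambda:np.round(bot.read_ft_force(),1)
by=-0.05; yw=by+np.pi/2
d=np.array([-np.cos(by),-np.sin(by),0])
bot.move_pose([.4448,-.32,.12],q(yw))
bot.move_linear([.4448,-.32,.025],0.2)
bot.set_gripper(0,40); bot.wait(.2); f0=ft(); p=np.array(bot.read_position()); print(p,f0)
for k in range(1,8):
    bot.move_linear(list(p+d*0.003*k),0.03); bot.wait(.1); f=ft(); pp=np.array(bot.read_position()); print(k,f,np.round(pp-p,4))
    if f[0]-f0[0]>15 or np.dot(pp-p,d)<0.003*k-.002: break
bot.set_gripper(0.4); bot.wait(.2)
p2=np.array(bot.read_position()); print(p2,ft())
bot.move_linear([p2[0],p2[1],.2],0.25)
bot.move_pose([0.50,-0.33,0.30],q(-0.046)); bot.wait(.2); wshot('w6'); print(bot.read_clock())
E
```

```text
[ 0.44538313 -0.32051322  0.02574576] [0.3 0.6 6.2]
1 [ 6.8  1.5 -2.9] [-0.0009  0.0001  0.0001]
[ 0.44217574 -0.32036449  0.02570799] [-1.3 -0.1 -0.2]
18.575
```

View pics/w6.png

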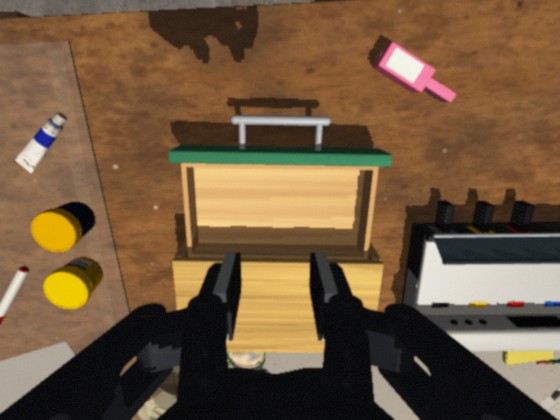

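```bash
python3 - <<'E'
from h import *
a=cv2.imread('pics/w6.png')[100:280,160:400]; cv2.imwrite('pics/w6c.png',cv2.resize(a,None,fx=3,fy=3,interpolation=cv2.INTER_CUBIC))
P=load('w6'); print(P)
for n,u,v,z in [('barL',232,120,.044),('barR',330,122,.044),('gL',171,156,.067),('gR',390,159,.067),('gLin',171,164,.067),('gRin',390,166,.067),('boxL',174,259,.08),('boxR',381,262,.08),('inBL',191,247,.058),('inBR',371,250,.058)]: print(n,np.round(w2w(u,v,z,P),4))
E
```

```text
(array([ 0.49979367, -0.32995174,  0.29966936]), array([ 0.51155254, -0.51114595, -0.48835458,  0.48841951]))
barL [ 0.4415 -0.379   0.044 ]
barR [ 0.4493 -0.2609  0.044 ]
gL [ 0.4778 -0.4512  0.067 ]
gR [ 0.4932 -0.1936  0.067 ]
gLin [ 0.4873 -0.4526  0.067 ]
gRin [ 0.5016 -0.193   0.067 ]
boxL [ 0.6058 -0.4624  0.08  ]
boxR [ 0.6222 -0.2008  0.08  ]
inBL [ 0.6006 -0.4456  0.058 ]
inBR [ 0.616  -0.2075  0.058 ]
```

View pics/w6c.png

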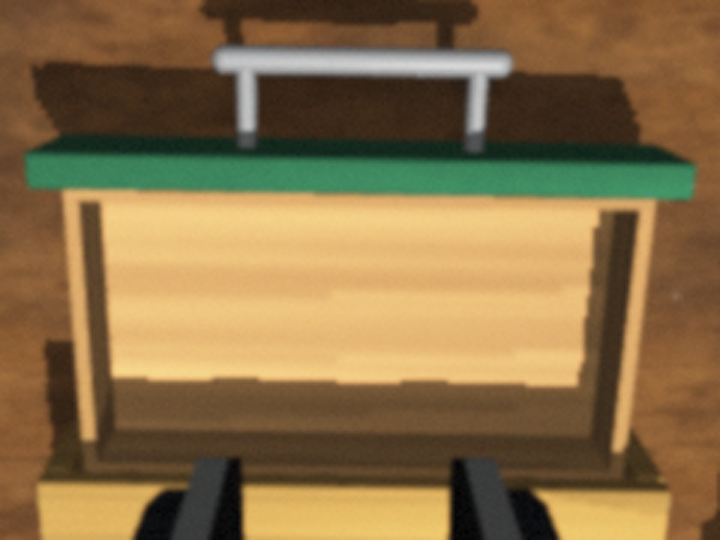

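```bash
python3 - <<'E'
from h import *
bot.set_gripper(0.5)
bot.move_pose([0.545,-0.098,0.13],q(-0.045)); bot.wait(.2); wshot('w7'); print(bot.read_clock(),bot.read_position())
a=cv2.imread('pics/w7.png'); cv2.imwrite('pics/w7c.png',cv2.resize(a[120:340,150:420],None,fx=2.9,fy=2.7,interpolation=cv2.INTER_CUBIC))
E
```

```text
20.1917 [ 0.54554876 -0.09918078  0.13065771]
```

View pics/w7.png

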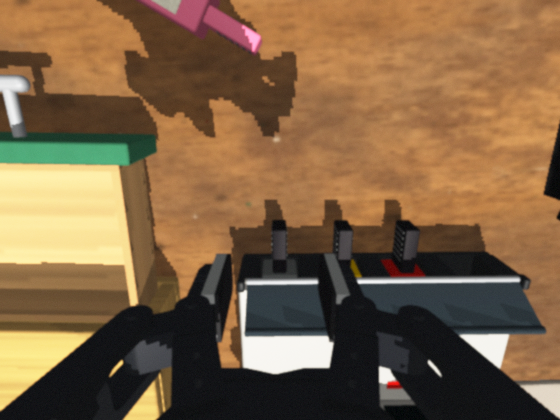

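```bash
python3 - <<'E'
from h import *
P=load('w7')
for n,u,v,z in [('grey',279.5,231,.035),('yel',343,231,.035),('red',407,231,.035),('hL',241,283,.0515),('hR',527,281,.0515)]: print(n,np.round(w2w(u,v,z,P),4))
E
```

```text
grey [ 0.567  -0.0967  0.035 ]
yel [ 0.5694 -0.0455  0.035 ]
red [0.5718 0.0061 0.035 ]
hL [ 0.6034 -0.1292  0.0515]
hR [0.6121 0.0979 0.0515]
```

```bash
python3 - <<'E'
import cv2
a=cv2.imread('pics/w7.png'); cv2.imwrite('pics/w7c.png',cv2.resize(a[200:300,220:430],None,fx=3.8,fy=3.8,interpolation=cv2.INTER_CUBIC))
E
```

```text
(no output)
```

View pics/w7c.png

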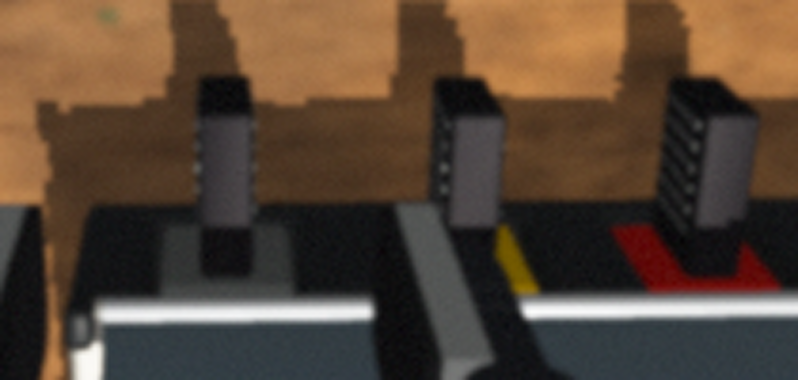

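```bash
cat >> h.py <<'E'
ft=lambda:np.round(bot.read_ft_force(),1)
UY=-0.045; BY=-0.06; TILT=0.15
def grab_bay(end, force=60):
    """end: xyz tab front top edge middle; pulls cartridge out and lifts"""
    ux=np.array([np.cos(UY),np.sin(UY),0])
    g=np.array([end[0],end[1],0.027])+ux*0.0115
    t=np.array(tcp(g,UY,TILT))
    bot.set_gripper(0.4,force)
    bot.move_pose(list(t+[0,0,.09]),q(UY,TILT))
    print('down',bot.move_linear(list(t),0.15,until_force=15),ft(),np.round(bot.read_position()-t,4))
    bot.set_gripper(0,force); bot.wait(.1)
    print('w',bot.read_gripper_width(),ft())
    return t,ux
E
python3 - <<'E'
from h import *
t,ux=grab_bay([.567,-.0967])
wshot('w8')
print(bot.move_linear(list(t-ux*0.075+[0,0,.001]),0.08),ft(),bot.read_gripper_width())
bot.wait(.1);wshot('w9'); print(bot.read_clock())
E
```

```text
down False [0.2 0.1 0.3] [ 0.0009 -0.0003  0.0009]
w 0.12869636917225613 [-2.2 -1.   6.6]
False [ 0.6  0.6 -0.7] 0.1240526984042794
23.2583
```

View pics/w9.png

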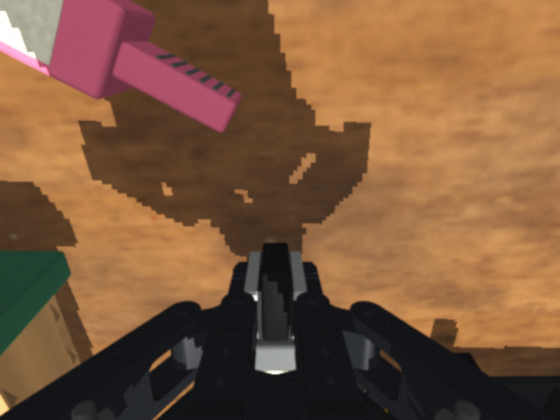

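View pics/w8.png

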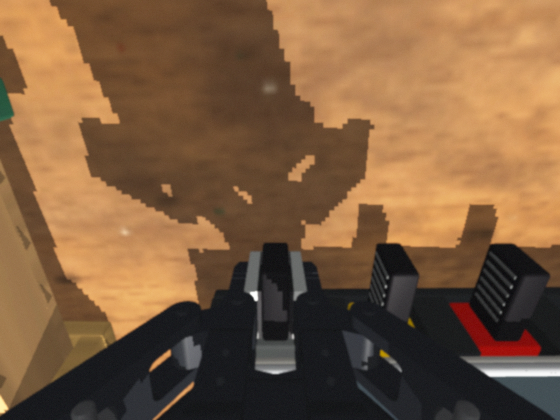

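```bash
cat >> h.py <<'E'
C=np.array([.5525,-.326])
def place(off, gx=-60.5, gz=19., tilt=None, sx=21):
    """gx,gz grasp point in cartridge frame, mm"""
    tilt=TILT if tilt is None else tilt
    bx=np.array([np.cos(BY),np.sin(BY)]); by=np.array([-np.sin(BY),np.cos(BY)])
    g2=C+bx*(sx+gx)/1000+by*off/1000
    up=np.array(tcp([*g2,0.135],BY,tilt)); dn=np.array(tcp([*g2,.022+gz/1000+.0015],BY,tilt))
    p=np.array(bot.read_position())
    bot.move_linear([p[0],p[1],max(p[2],up[2])],0.25)
    bot.move_linear(list(up),0.3,rotation=q(BY,tilt))
    print('width at drawer',bot.read_gripper_width())
    return up,dn
E
python3 - <<'E'
from h import *
up,dn=place(-75)
bot.wait(.15)
wshot('w10'); np.save('ud.npy',[up,dn]); print(bot.read_clock(),bot.read_position())
E
```

```text
width at drawer 0.12622280606810315
25.2 [ 0.51159535 -0.39725361  0.11661319]
```

View pics/w10.png

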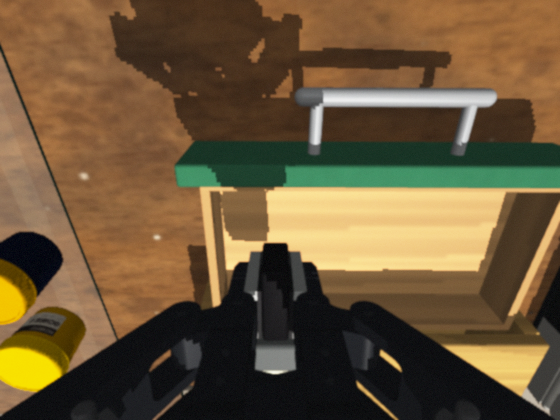

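```bash
python3 - <<'E'
from h import *
P=load('w10')
bx=np.array([np.cos(BY),np.sin(BY)]); by=np.array([-np.sin(BY),np.cos(BY)])
for n,u,v,z in [('green in',300,187,.067),('green out',300,163,.067),('bar',395,97,.044),('wallR in',212,240,.058),('wallL in',530,240,.058),('box',460,336,.08)]:
    p=w2w(u,v,z,P); d=p[:2]-C; print(n,np.round(p,4),'drawer frame mm',np.round([d@bx*1000,d@by*1000],1))
up,dn=np.load('ud.npy')
print(bot.move_linear(list(dn),0.1,until_force=7),ft(),bot.read_position()-dn)
bot.set_gripper(0.3); bot.wait(.1)
p=np.array(bot.read_position()); bot.move_linear([p[0],p[1],.14],0.2); bot.wait(.1)
wshot('w11'); print(bot.read_clock())
E
```

```text
green in [ 0.4899 -0.3804  0.067 ] drawer frame mm [-59.2 -58. ]
green out [ 0.4745 -0.38    0.067 ] drawer frame mm [-74.6 -58.6]
bar [ 0.4442 -0.3204  0.044 ] drawer frame mm [-108.4   -0.9]
wallR in [ 0.5307 -0.4419  0.058 ] drawer frame mm [ -14.8 -117. ]
wallL in [ 0.5437 -0.2207  0.058 ] drawer frame mm [-15.1 104.6]
box [ 0.6104 -0.2667  0.08  ] drawer frame mm [54.2 62.6]
True [-0.6 -0.1  2.4] [0.00016992 0.00023689 0.03101057]
26.9417
```

View pics/w11.png

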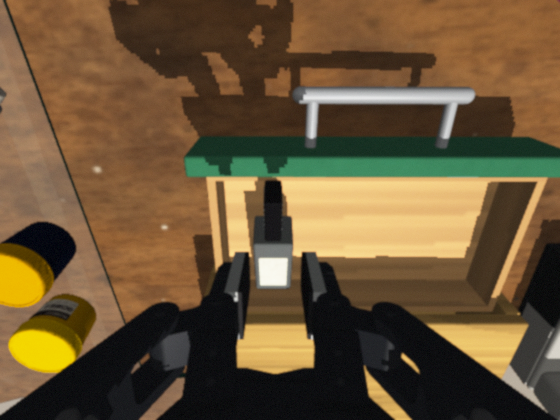

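```bash
python3 - <<'E'
from h import *
a=cv2.imread('pics/w11.png'); cv2.imwrite('pics/w11c.png',cv2.resize(a[160:340,180:360],None,fx=3.3,fy=3.3,interpolation=cv2.INTER_CUBIC))
P=load('w11')
bx=np.array([np.cos(BY),np.sin(BY)]); by=np.array([-np.sin(BY),np.cos(BY)])
for n,u,v,z in [('tab end',274,186,.049),('body front',273,225,.052),('body rear',273,290,.052),('rl',254,290,.052),('rr',292,290,.052),('box',400,315,.08),('green in',330,178,.067)]:
    p=w2w(u,v,z,P); d=p[:2]-C; print(n,np.round(p,4),'drawer frame mm',np.round([d@bx*1000,d@by*1000],1))
E
```

```text
tab end [ 0.5038 -0.3971  0.049 ] drawer frame mm [-44.3 -73.9]
body front [ 0.5355 -0.3998  0.052 ] drawer frame mm [-12.5 -74.7]
body rear [ 0.601  -0.4039  0.052 ] drawer frame mm [ 53.  -74.9]
rl [ 0.5999 -0.4204  0.052 ] drawer frame mm [ 53.  -91.4]
rr [ 0.602  -0.3874  0.052 ] drawer frame mm [ 53.1 -58.3]
box [ 0.6081 -0.3031  0.08  ] drawer frame mm [54.1 26.2]
green in [ 0.4925 -0.3586  0.067 ] drawer frame mm [-58.  -36.1]
```

View pics/w11c.png

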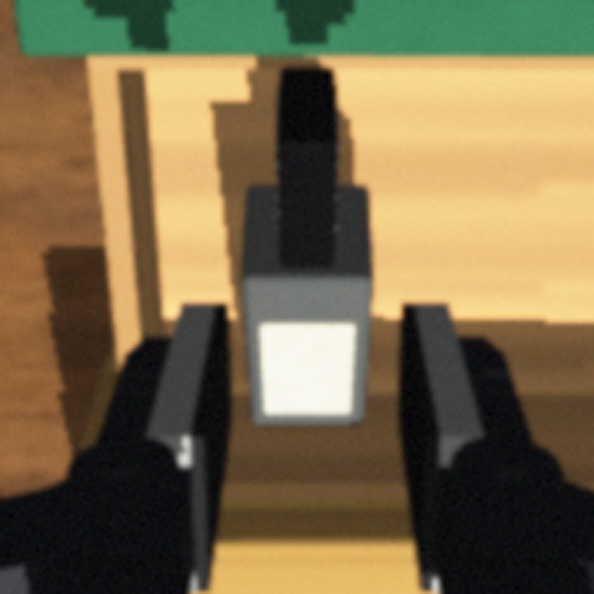

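```bash
cat > pnp.py <<'E'
from h import *
def fit(obj,img,pose):
    c=bot.calibration('wrist');K=np.array(c['mtx']);H=np.array(c['hand_eye'])
    ok,r,t=cv2.solvePnP(np.array(obj,float),np.array(img,float),K,None,flags=cv2.SOLVEPNP_SQPNP)
    quat=pose[1];R=Ro.from_quat([quat[1],quat[2],quat[3],quat[0]]).as_matrix()
    T=np.eye(4);T[:3,:3]=cv2.Rodrigues(r)[0];T[:3,3]=t.ravel()
    W=np.eye(4);W[:3,:3]=R;W[:3,3]=pose[0]
    M=W@H@T
    rep=cv2.projectPoints(np.array(obj,float),r,t,K,None)[0].reshape(-1,2)
    return M,np.abs(rep-np.array(img)).max()
E
python3 - <<'E'
from pnp import *
# image: left = -y world?? image right = +y, cart frame x to rear
o=[[-.032,-.015,.03],[-.032,.015,.03],[.032,.015,.03],[.032,-.015,.03],[-.032,-.015,0],[-.032,.015,0]]
im=np.array([[246,277],[371,275],[364,421],[254,424],[247,190],[369,187]])/3.3+[180-.35,160-.35]
M,e=fit(o,im,load('w11')); print(np.round(M,3),e)
E
```

```text
[[ 0.955  0.057  0.291  0.572]
 [-0.059  0.998 -0.002 -0.402]
 [-0.291 -0.015  0.957  0.019]
 [ 0.     0.     0.     1.   ]] 1.1288063398176291
```

```bash
python3 - <<'E'
from h import *
bot.move_pose([0.47,-0.36,0.22],q(BY)); bot.wait(.2); wshot('w12'); print(bot.read_clock())
a=cv2.imread('pics/w12.png'); cv2.imwrite('pics/w12c.png',cv2.resize(a[160:360,150:400],None,fx=3,fy=3,interpolation=cv2.INTER_CUBIC))
E
```

```text
27.6667
```

View pics/w12c.png

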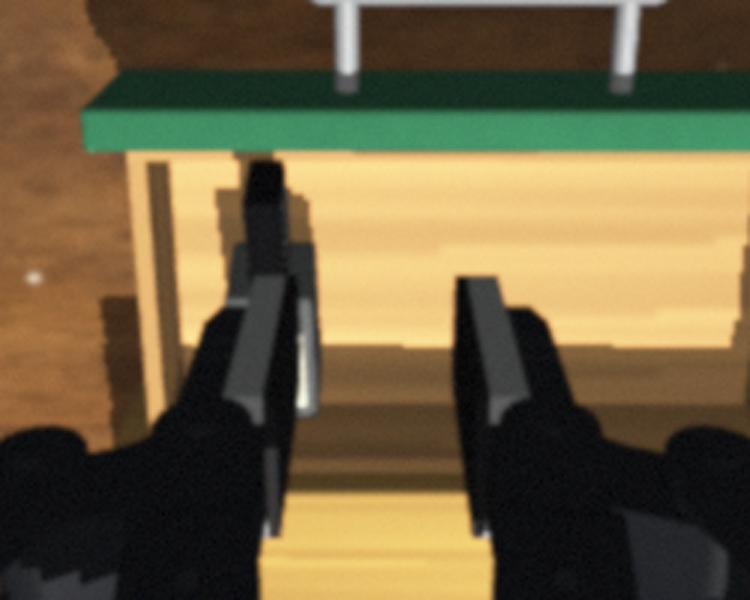

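```bash
python3 - <<'E'
from h import *
P=load('w12')
bx=np.array([np.cos(BY),np.sin(BY)]); by=np.array([-np.sin(BY),np.cos(BY)])
for n,u,v,z in [('tab end top',238,228,.049),('tab end bottom',238,213.5,.025),('body front top',227,261,.052),('body front bot',228,242,.022),('body rear',252,298,.052),('box',300,323,.08)]:
    p=w2w(u,v,z,P); d=p[:2]-C; print(n,np.round(p,4),'drawer frame mm',np.round([d@bx*1000,d@by*1000],1))
E
```

```text
tab end top [ 0.5152 -0.401   0.049 ] drawer frame mm [-32.7 -77.1]
tab end bottom [ 0.5075 -0.4028  0.025 ] drawer frame mm [-40.3 -79.4]
body front top [ 0.5515 -0.4161  0.052 ] drawer frame mm [  4.4 -90. ]
body front bot [ 0.5429 -0.4182  0.022 ] drawer frame mm [ -4.1 -92.6]
body rear [ 0.5995 -0.393   0.052 ] drawer frame mm [ 51.  -64.1]
box [ 0.6141 -0.3417  0.08  ] drawer frame mm [ 62.5 -12. ]
```

```bash
python3 - <<'E'
from h import *
save('s2',bot.camera('scene'))
bot.move_pose([0.53,-0.30,0.22],q(BY+np.pi/2)); bot.wait(.2); wshot('w13'); print(bot.read_clock())
a=cv2.imread('pics/s2.png'); cv2.imwrite('pics/s2c.png',cv2.resize(a[190:330,320:500],None,fx=4,fy=4,interpolation=cv2.INTER_CUBIC))
E
```

```text
29.25
```

View pics/s2c.png

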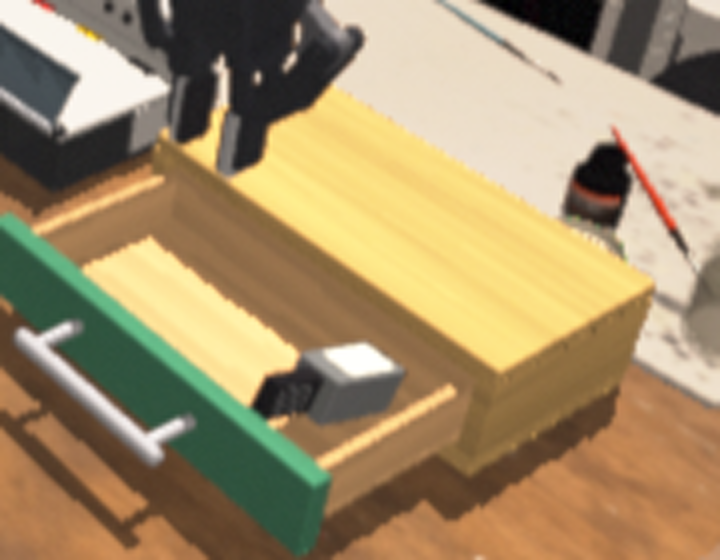

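View pics/w13.png

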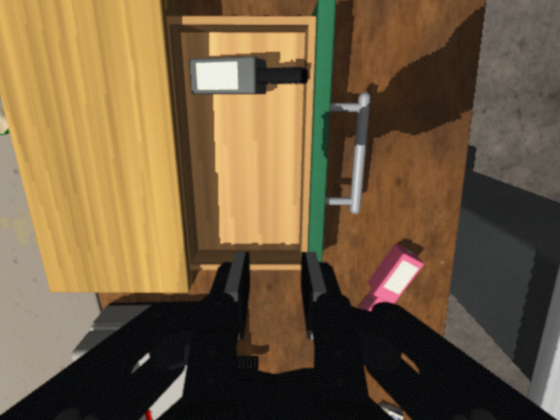

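```bash
cat >> h.py <<'E'
def drop(up,dn):
    print('dn',bot.move_linear(list(dn),0.1,until_force=25),ft(),np.round(bot.read_position()-dn,4))
    bot.wait(.1); print(ft()); bot.set_gripper(0.25); bot.wait(.1)
    p=np.array(bot.read_position()); bot.move_linear([p[0],p[1],up[2]+.02],0.25)
E
python3 - <<'E'
from h import *
t,ux=grab_bay([.5694,-.0433])
print(bot.move_linear(list(t-ux*0.078+[0,0,.001]),0.1),ft(),bot.read_gripper_width())
up,dn=place(-25); bot.wait(.1); wshot('w14')
np.save('ud.npy',[up,dn]);print(bot.read_clock())
E
```

```text
down False [0.1 0.6 0.7] [ 0.0007 -0.0003  0.0006]
w 0.1273646218435586 [-1.2 -0.1  5.5]
False [ 1.   0.4 -1.1] 0.1266196637058323
width at drawer 0.12760035225997526
35.2333
```

View pics/w14.png

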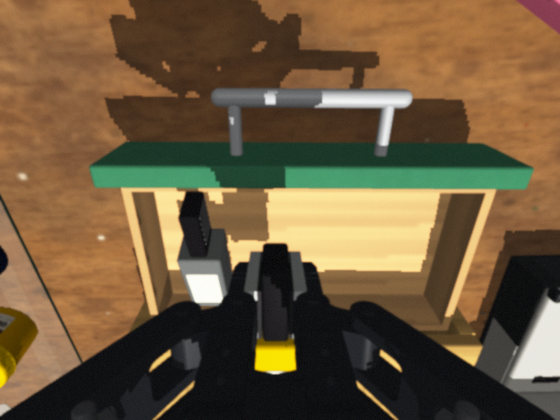

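```bash
python3 - <<'E'
from h import *
up,dn=np.load('ud.npy'); drop(up,dn); wshot('w15'); print(bot.read_clock())
t,ux=grab_bay([.5718,.0104])
print(bot.move_linear(list(t-ux*0.078+[0,0,.001]),0.1),ft(),bot.read_gripper_width())
up,dn=place(25); bot.wait(.1); wshot('w16')
np.save('ud.npy',[up,dn]);print(bot.read_clock())
E
```

```text
dn True [ 5.5  1.  -3.2] [0.002  0.0006 0.0275]
[ 5.9  0.6 -3.4]
36.8917
down False [ 0.2 -0.4  0.3] [ 0.0007 -0.0006  0.0006]
w 0.1267467542001565 [-2.2 -0.3  6.3]
False [ 0.2  0.1 -1.3] 0.1296895872953833
width at drawer 0.12714157357017436
42.575
```

View pics/w15.png

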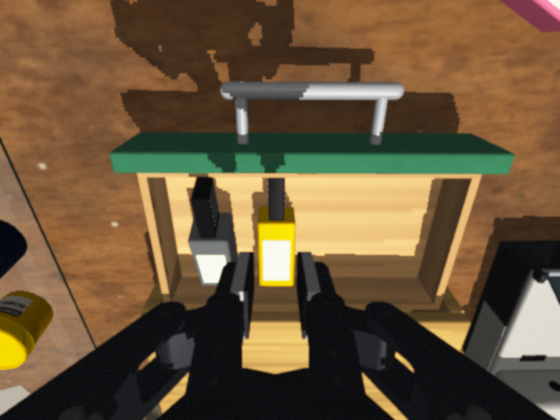

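View pics/w16.png

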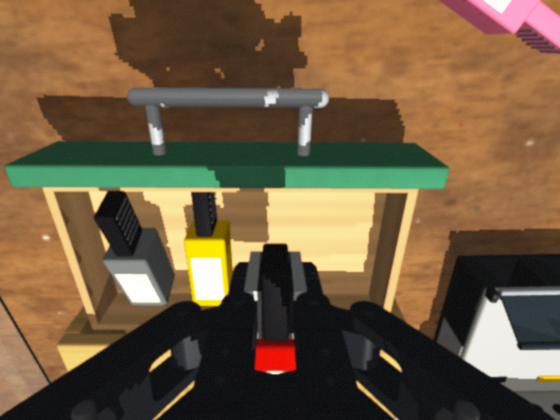

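```bash
python3 - <<'E'
from h import *
up,dn=np.load('ud.npy'); bx=np.array([np.cos(BY),np.sin(BY),0])
s=bx*.004; up=up+s; dn=dn+s
bot.move_linear(list(up),0.1)
f0=ft()
for z in np.arange(up[2],dn[2]-1e-4,-(up[2]-dn[2])/10)[1:]:
    bot.move_linear([dn[0],dn[1],z],0.06,until_force=30); bot.wait(.05); f=ft()-f0; print(round(z-dn[2],4),f,np.round(bot.read_position()[2]-z,4))
    if np.abs(f).max()>4: break
wshot('w17');print(bot.read_clock())
E
```

```text
0.0833 [0.1 0.7 0.7] -0.0005
0.074 [-0.7  0.3  0.5] -0.0003
0.0648 [-0.   0.4 -0.2] -0.0003
0.0555 [ 0.2  1.4 -0.1] -0.0003
0.0463 [0.  0.3 0.8] -0.0004
0.037 [-0.2 -0.2 -0.3] -0.0004
0.0278 [-1.2 -0.3  0.3] -0.0004
0.0185 [-0.1  0.9 -0.2] -0.0003
0.0093 [-0.8  0.3  0. ] -0.0003
0.0 [0.8 0.6 0.7] -0.0001
46.3833
```

View pics/w17.png

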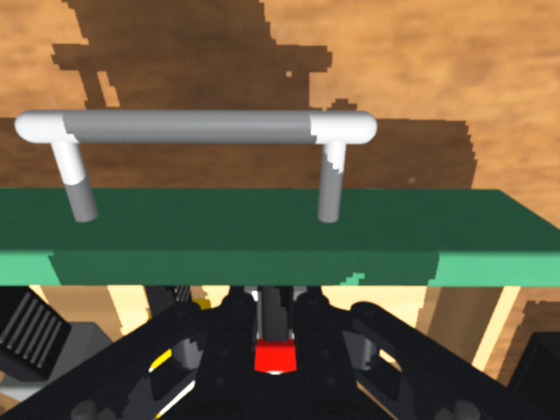

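```bash
python3 - <<'E'
from h import *
bot.set_gripper(0.25); bot.wait(.1); print(ft())
p=np.array(bot.read_position()); bot.move_linear([p[0],p[1],.17],0.25)
bot.move_linear([.53,-.27,.24],.3,rotation=q(BY+np.pi/2)) if False else bot.move_pose([0.53,-0.27,0.24],q(BY+np.pi/2)); bot.wait(.15); wshot('w18'); print(bot.read_clock())
bot.move_pose([0.42,0.40,0.25],q(0.0)); bot.wait(.15); wshot('w19'); print(bot.read_clock())
for n in ['cartridge_green']: print(bot.search_frame('wrist',n))
E
```

```text
[ 1.  -0.2  0.2]
49.0167
51.6333
[{'bbox': [279.0, 184.0, 31.8, 80.0], 'confidence': 0.76}, {'bbox': [1.7, 121.1, 13.5, 34.2], 'confidence': 0.45}]
```

View pics/w18.png

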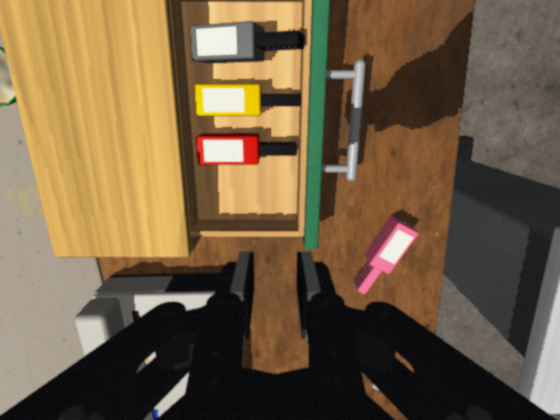

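View pics/w19.png

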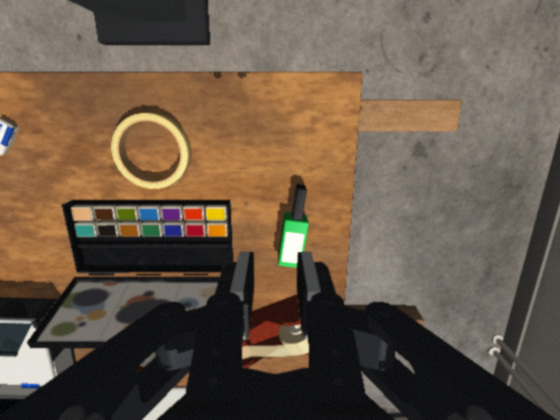

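```bash
python3 - <<'E'
from h import *
P=load('w19')
for u,v,z in [(300,189,.027),(298,214,.027),(296,222,.03),(289,267,.03)]: print(np.round(w2w(u,v,z,P),4))
e=w2w(300,189,.027,P)
bot.set_gripper(.45)
bot.move_pose([e[0]-.03,e[1],.13],q(-.13)); bot.wait(.2); wshot('w20'); print(bot.read_clock())
E
```

```text
[0.4418 0.4292 0.027 ]
[0.4733 0.4275 0.027 ]
[0.4825 0.4251 0.03  ]
[0.5442 0.4174 0.03  ]
52.8083
```

View pics/w20.png

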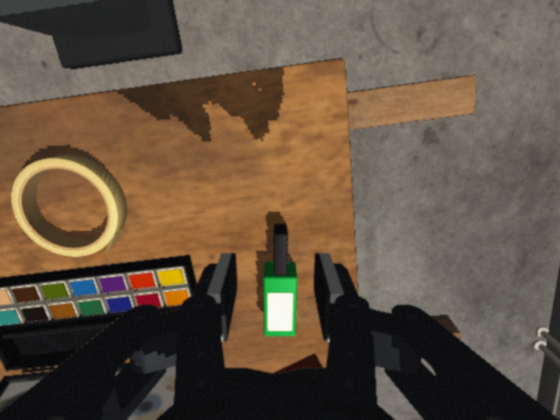

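```bash
python3 - <<'E'
from h import *
a=cv2.imread('pics/w20.png'); cv2.imwrite('pics/w20c.png',cv2.resize(a[215:345,240:320],None,fx=4.5,fy=4.5,interpolation=cv2.INTER_CUBIC))
E
```

```text
(no output)
```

View pics/w20c.png

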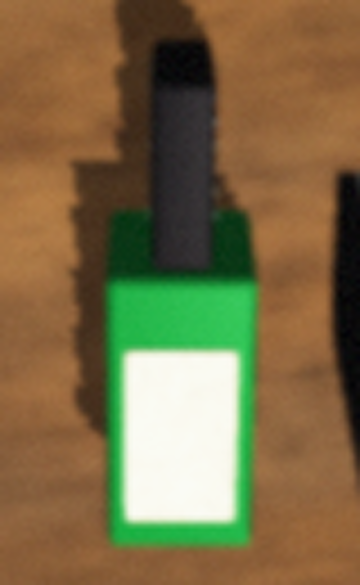

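```bash
python3 - <<'E'
from pnp import *
P=load('w20')
o=[[-.032,-.015,.03],[-.032,.015,.03],[.032,.015,.03],[.032,-.015,.03],[-.032,-.015,0],[-.032,.015,0],[-.072,-.006,.027],[-.072,.006,.027],[-.072,-.006,.003],[-.072,.006,.003]]
im=np.array([[107,280],[258,279],[250,545],[109,545],[109,212],[246,212],[153,87],[212,85],[155,42],[207,41]])/4.5+[240-.4,215-.4]
M,e=fit(o,im,P); print(np.round(M,3),e)
for n,u,v,z in [('tab end top',280.5,233.7,.027),('tab bot',280.2,224,.003),('bf',280,276.7,.03),('br',279.5,335.7,.03)]: print(n,np.round(w2w(u,v,z,P),4))
E
```

```text
[[ 0.991  0.134 -0.029  0.518]
 [-0.134  0.991  0.013  0.421]
 [ 0.03  -0.009  1.    -0.007]
 [ 0.     0.     0.     1.   ]] 0.7752509663640126
tab end top [0.4417 0.4314 0.027 ]
tab bot [0.4426 0.4315 0.003 ]
bf [0.4808 0.426  0.03  ]
br [0.5433 0.4177 0.03  ]
```

```bash
python3 - <<'E'
from h import *
a=-.132
g=[.4589,.4290,.023]; t=np.array(tcp(g,a,0))
bot.set_gripper(.4,60)
bot.move_pose(list(t+[0,0,.07]),q(a)); 
print(bot.move_linear(list(t),0.12,until_force=20),ft(),np.round(bot.read_position()-t,4))
bot.set_gripper(0,60); bot.wait(.1); print(bot.read_gripper_width(),ft())
bot.move_linear(list(t+[0,0,.16]),.15); bot.wait(.1); print(bot.read_gripper_width(),ft()); wshot('w21'); print(bot.read_clock())
E
```

```text
False [-0.2 -0.1  0.2] [0.0004 0.0006 0.0009]
0.12414126391109209 [-1.3  0.4  5.8]
0.12373147536544472 [-0.   0.4 -0.8]
55.95
```

View pics/w21.png

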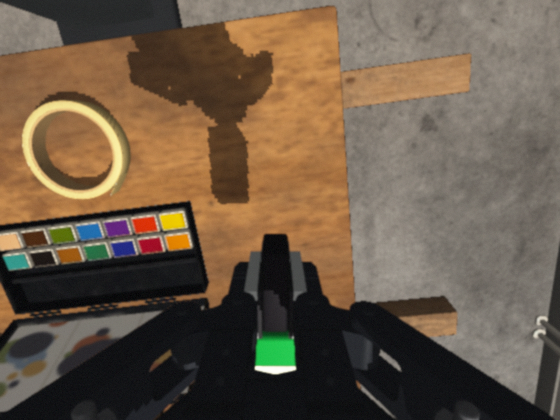

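```bash
python3 - <<'E'
from h import *
p=np.array(bot.read_position()); bot.move_linear([p[0],p[1],.25],.25)
bot.move_linear([.5,-.25,.25],.35,rotation=q(BY)); print(bot.read_gripper_width())
up,dn=place(75,gx=-55,gz=23,tilt=0,sx=20)
bot.move_linear(list(up),.2); bot.wait(.15); wshot('w22'); np.save('ud.npy',[up,dn]); print(bot.read_gripper_width(),bot.read_clock())
E
```

```text
0.12213390970982846
width at drawer 0.12848654159884468
0.12593607406951976 59.8333
```

View pics/w22.png

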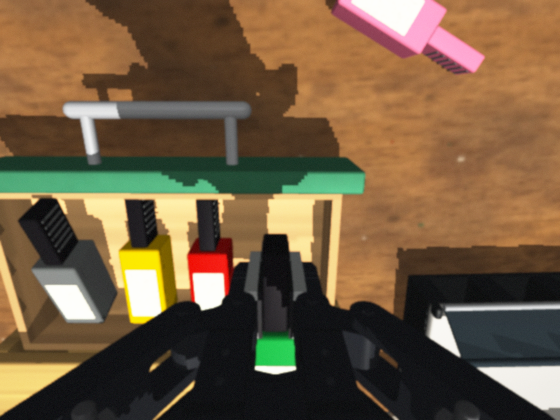

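```bash
python3 - <<'E'
from h import *
P=load('w22');bx=np.array([np.cos(BY),np.sin(BY)]); by=np.array([-np.sin(BY),np.cos(BY)])
for n,u,v,z in [('wall in',325,230,.058),('red r',232,240,.052),('red l',191,240,.052),('green in',250,193,.067)]:
    d=w2w(u,v,z,P)[:2]-C; print(n,np.round([d@bx*1000,d@by*1000],1))
up,dn=np.load('ud.npy'); f0=ft()
for z in np.linspace(up[2],dn[2],11)[1:]:
    bot.move_linear([dn[0],dn[1],z],0.06,until_force=30); bot.wait(.05); f=ft()-f0; print(round(z-dn[2],4),f)
    if np.abs(f).max()>4: break
wshot('w23');print(bot.read_clock())
E
```

```text
wall in [-29.9 108.8]
red r [-19.6  44.1]
red l [-19.6  14.9]
green in [-58.9  59. ]
0.0797 [ 0.5 -0.7  0.4]
0.0708 [ 1.3 -0.8 -0.1]
0.062 [ 0.4 -0.7 -0.2]
0.0531 [ 1.3 -0.4 -0.5]
0.0443 [ 0.6 -0.8 -0.5]
0.0354 [ 0.7 -1.1 -0.4]
0.0266 [ 5.8 -2.2 -1.8]
62.3333
```

View pics/w23.png

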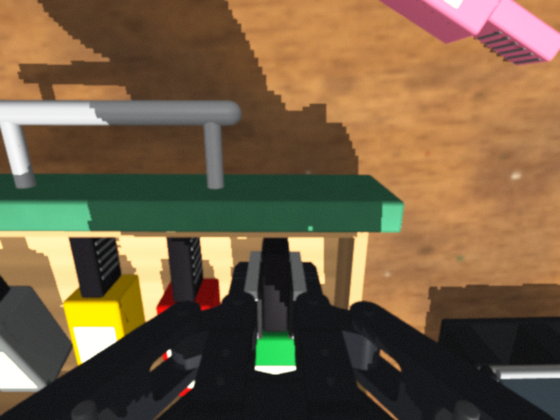

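```bash
python3 - <<'E'
from h import *
up,dn=np.load('ud.npy'); s=np.array([np.cos(BY),np.sin(BY),0])*.0055
p=np.array(bot.read_position()); bot.move_linear([p[0],p[1],dn[2]+.05],.1)
bot.wait(.1); f0=ft(); dn=dn+s
bot.move_linear([dn[0],dn[1],dn[2]+.05],.1)
for z in np.linspace(dn[2]+.05,dn[2],8)[1:]:
    bot.move_linear([dn[0],dn[1],z],0.06,until_force=30); bot.wait(.05); f=ft()-f0; print(round(z-dn[2],4),f)
    if np.abs(f).max()>4: break
print(bot.read_clock())
E
```

```text
0.0429 [-0.2  0.4  1.5]
0.0357 [-1.1  0.6  0.6]
0.0286 [-0.6  0.   0. ]
0.0214 [-0.3 -0.3 -1.2]
0.0143 [ 0.2  0.2 -0.3]
0.0071 [-0.1  0.2 -0.4]
0.0 [0.5 0.  0.6]
65.2833
```

```bash
python3 - <<'E'
from h import *
bot.set_gripper(0.25); bot.wait(.1); print(ft())
p=np.array(bot.read_position()); bot.move_linear([p[0],p[1],.17],0.25)
bot.move_pose([0.53,-0.27,0.24],q(BY+np.pi/2)); bot.wait(.15); wshot('w24'); print(bot.read_clock())
E
```

```text
[-0.6  0.5 -0.4]
67.9917
```

View pics/w24.png

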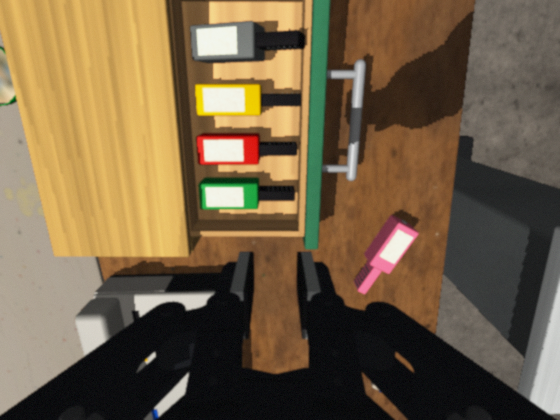

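```bash
python3 - <<'E'
from h import *
yw=BY+np.pi/2; d=np.array([np.cos(BY),np.sin(BY),0])
bot.set_gripper(.4,30)
bot.move_pose([.4445,-.3205,.12],q(yw)); bot.wait(.05)
print(bot.move_linear([.4445,-.3205,.025],0.15,until_force=20))
bot.set_gripper(0); bot.wait(.2); p=np.array(bot.read_position()); f0=ft(); print(p,f0,bot.read_gripper_width())
bot.move_linear(list(p+d*.106),0.08); bot.wait(.1); print(ft()-f0,np.round(bot.read_position()-p,4))
for k in range(1,12):
    tgt=p+d*(.106+.002*k); bot.move_linear(list(tgt),0.03); bot.wait(.1); f=ft()-f0; pp=np.array(bot.read_position()); print(k,f,np.round((pp-p)@d,4))
    if -f@d>12: break
wshot('w25'); print(bot.read_clock())
E
```

```text
True
[ 0.44480017 -0.3194509   0.0252535 ] [0.9 0.4 5.3] 0.11711013374058651
[-90.3   1.3  59.8] [ 0.0713 -0.0042 -0.0009]
1 [-95.    0.   62.2] 0.0719
72.1583
```

View pics/w25.png

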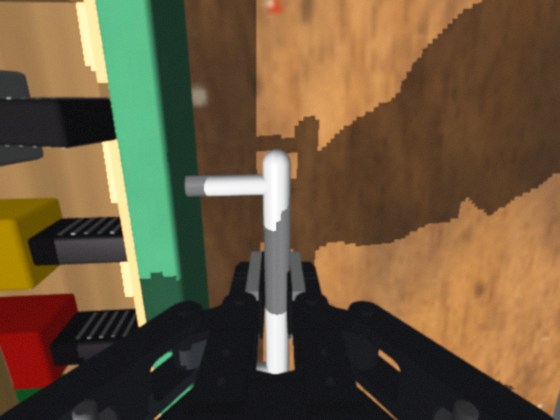

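```bash
python3 - <<'E'
from h import *
d=np.array([np.cos(BY),np.sin(BY),0])
p=np.array(bot.read_position()); 
bot.move_linear(list(p-d*.012),0.05); bot.wait(.1); print(ft(),bot.read_position()-p)
save('s3',bot.camera('scene')); save('top3',bot.camera('top')); print(bot.read_clock())
a=cv2.imread('pics/s3.png'); cv2.imwrite('pics/s3c.png',cv2.resize(a[150:330,300:500],None,fx=3.3,fy=3.3,interpolation=cv2.INTER_CUBIC))
a=cv2.imread('pics/top3.png'); cv2.imwrite('pics/top3c.png',cv2.resize(a[110:290,230:430],None,fx=3.3,fy=3.3,interpolation=cv2.INTER_CUBIC))
E
```

```text
[-0.5 -1.2  4.6] [-0.01170217  0.0004433   0.00028781]
73.475
```

View pics/s3c.png

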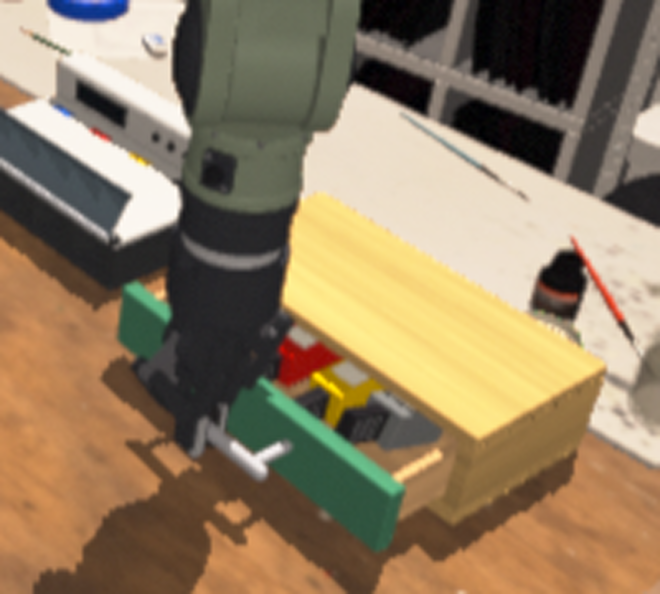

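View pics/top3c.png

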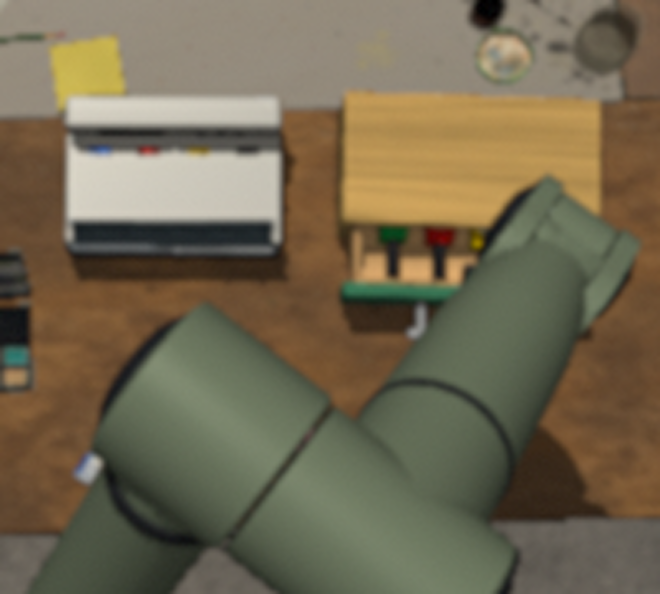

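```bash
python3 - <<'E'
from h import *
d=np.array([np.cos(BY),np.sin(BY),0])
p=np.array(bot.read_position()); f0=ft()
bot.move_linear(list(p-d*.058),0.08); bot.wait(.1); print(ft()-f0,bot.read_position())
p=np.array(bot.read_position())
for k in range(1,8):
    bot.move_linear(list(p-d*.002*k),0.03); bot.wait(.1); f=ft()-f0; pp=np.array(bot.read_position()); print(k,f,np.round(-(pp-p)@d,4))
    if f@d>15: break
bot.set_gripper(.4); bot.wait(.1); p=np.array(bot.read_position()); print(p)
bot.move_linear([p[0],p[1],.17],.25)
# look along +x low at the grey from front, and from side
bot.move_pose([0.46,-0.40,0.16],q(BY,0.3)); bot.wait(.15); wshot('w26')
save('s4',bot.camera('scene')); print(bot.read_clock())
a=cv2.imread('pics/s4.png'); cv2.imwrite('pics/s4c.png',cv2.resize(a[190:330,320:500],None,fx=4,fy=4,interpolation=cv2.INTER_CUBIC))
E
```

```text
[-0.3  1.5  1. ] [ 0.44667707 -0.31949619  0.02459814]
1 [ 1.   0.5 -0.5] 0.002
2 [ 5.1  0.9 -4. ] 0.0023
3 [10.5  1.8 -9.3] 0.0022
4 [ 16.1   0.6 -13.1] 0.0022
[ 0.43817813 -0.31878928  0.02435052]
78.5583
```

View pics/w26.png

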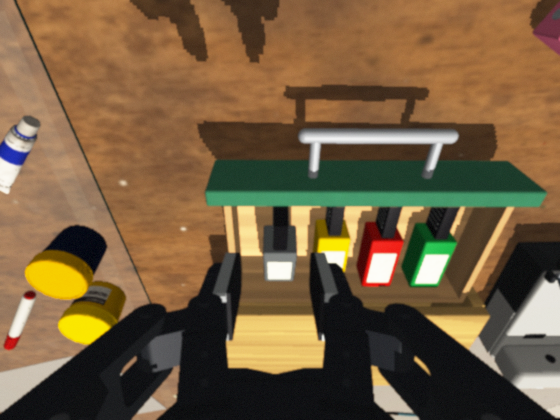

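View pics/s4c.png

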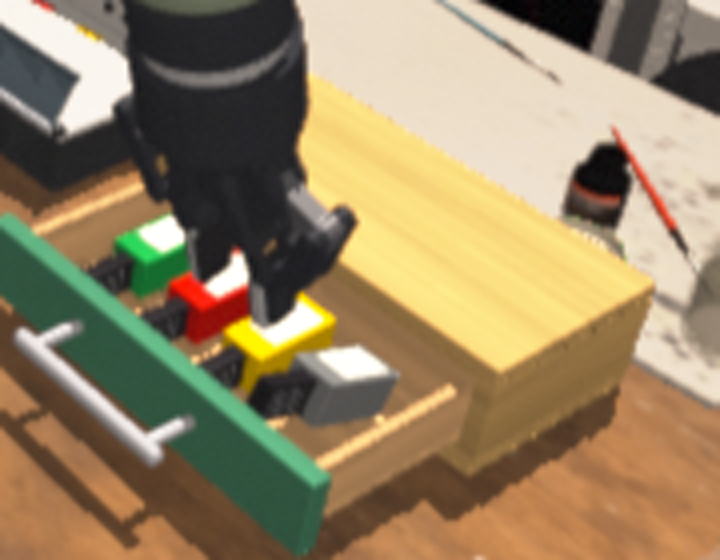

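```bash
python3 - <<'E'
import cv2
a=cv2.imread('pics/w26.png'); cv2.imwrite('pics/w26c.png',cv2.resize(a[190:300,215:465],None,fx=3.2,fy=3.2,interpolation=cv2.INTER_CUBIC))
E
```

```text
(no output)
```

View pics/w26c.png

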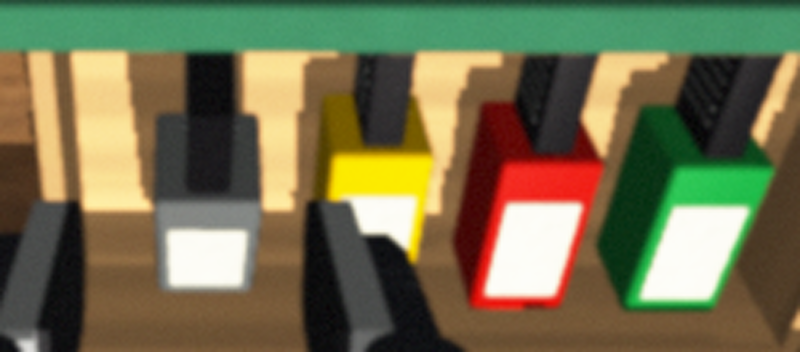

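```bash
python3 - <<'E'
from pnp import *
P=load('w26')
o=[[-.032,-.015,.03],[-.032,.015,.03],[.032,.015,.03],[.032,-.015,.03],[-.032,-.015,0],[-.032,.015,0]]
for nm,pts in [('grey',[[155,200],[260,200],[248,290],[160,290],[160,115],[257,113]]),('red',[[511,163],[602,161],[562,305],[474,305],[487,103],[580,103]])]:
    im=np.array(pts)/3.2+[215-.35,190-.35]
    M,e=fit(o,im,P); print(nm,np.round(M,3),e,'tab end bottom',M@[-.072,0,.003,1],'rear top',M@[.032,0,.03,1])
E
```

```text
grey [[ 0.95   0.069  0.304  0.572]
 [-0.065  0.998 -0.022 -0.402]
 [-0.305  0.001  0.952  0.017]
 [ 0.     0.     0.     1.   ]] 0.5500170760313097 tab end bottom [ 0.50403363 -0.39727885  0.0421953   1.        ] rear top [ 0.61106159 -0.40465747  0.03623103  1.        ]
red [[ 0.997  0.068 -0.025  0.592]
 [-0.068  0.998 -0.014 -0.295]
 [ 0.024  0.016  1.     0.007]
 [ 0.     0.     0.     1.   ]] 1.2816099079149694 tab end bottom [ 0.52059316 -0.28973652  0.007834    1.        ] rear top [ 0.62365321 -0.297229    0.03728713  1.        ]
```

```bash
python3 - <<'E'
from h import *
bx=np.array([np.cos(BY),np.sin(BY)]); by=np.array([-np.sin(BY),np.cos(BY)])
g2=C+bx*-.041+by*-.0755
T=-.28
t=np.array(tcp([*g2,.064],BY,T)); print(t)
bot.set_gripper(.35,60)
bot.move_pose(list(t+[0,0,.08]),q(BY,T)); bot.wait(.1); f0=ft(); wshot('w27')
print(bot.move_linear(list(t),.08,until_force=15),ft()-f0,np.round(bot.read_position()-t,4))
wshot('w28'); print(bot.read_clock())
E
```

```text
[ 0.50188794 -0.39859573  0.04602826]
True [0.  3.2 7.9] [-0.0006  0.0006  0.0096]
80.4667
```

View pics/w28.png

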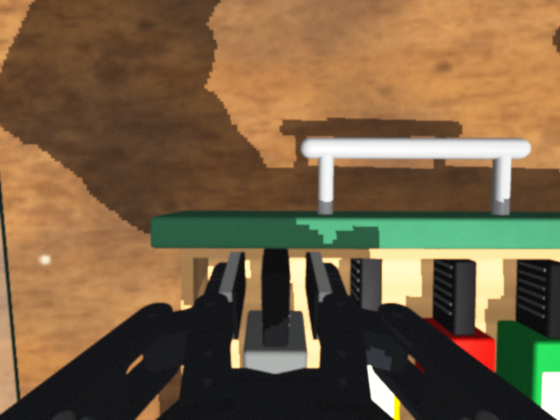

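View pics/w27.png

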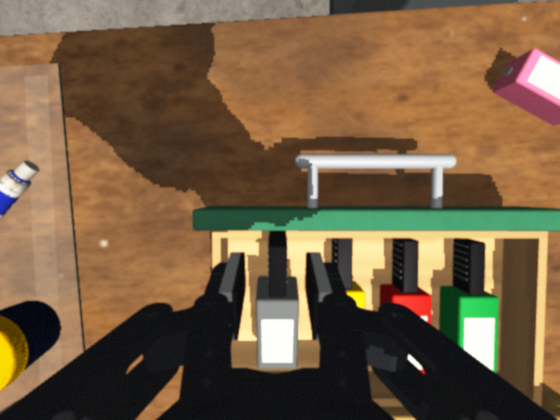

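```bash
python3 - <<'E'
from h import *
print(ft(),bot.read_position())
bot.set_gripper(0,60); bot.wait(.15); print(bot.read_gripper_width(),ft())
p=np.array(bot.read_position())
bot.move_linear(list(p+[.004,0,.05]),.08); bot.wait(.15); print(bot.read_gripper_width(),ft(),bot.read_position()-p)
wshot('w29'); save('s5',bot.camera('scene')); print(bot.read_clock())
a=cv2.imread('pics/s5.png'); cv2.imwrite('pics/s5c.png',cv2.resize(a[170:330,300:500],None,fx=3.7,fy=3.7,interpolation=cv2.INTER_CUBIC))
E
```

```text
[0.7 1.2 9. ] [ 0.50120216 -0.39797554  0.05552469]
0.12609402881510554 [1.  0.7 9.5]
0.12331771804740788 [-0.5  0.3 -0.3] [0.00358667 0.00031853 0.04928394]
81.9583
```

View pics/w29.png

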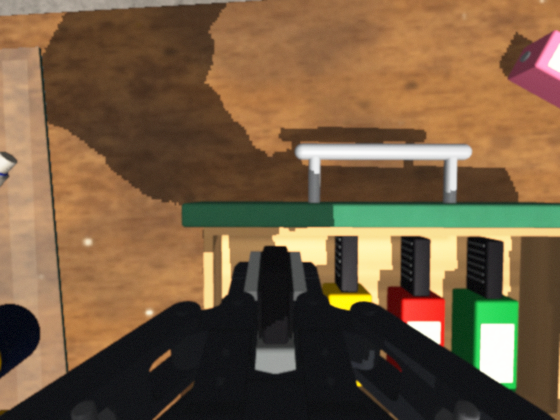

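View pics/s5c.png

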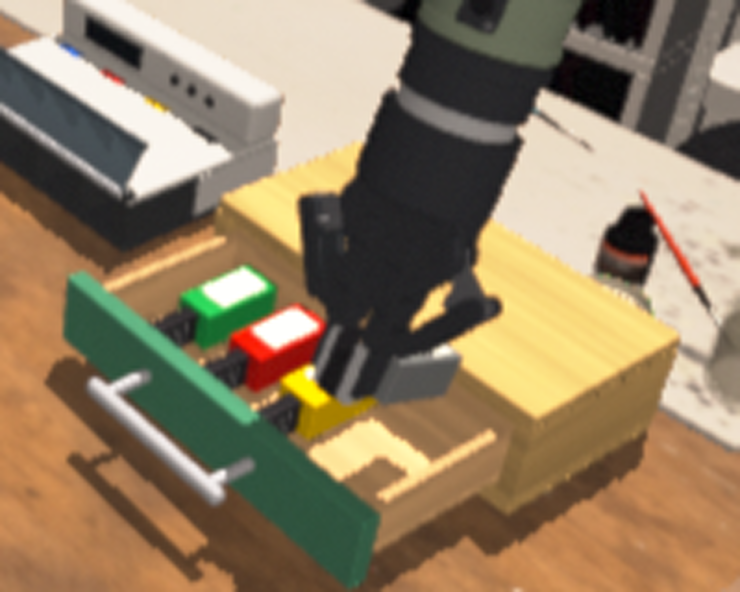

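```bash
python3 - <<'E'
from h import *
bx=np.array([np.cos(BY),np.sin(BY)]); by=np.array([-np.sin(BY),np.cos(BY)])
g2=C+bx*-.036+by*-.0755
t=np.array(tcp([*g2,.150],BY,.03)); 
bot.move_linear(list(t),.15,rotation=q(BY,.03)); bot.wait(.2); print(bot.read_gripper_width())
wshot('w30'); save('s6',bot.camera('scene')); print(bot.read_clock())
a=cv2.imread('pics/s6.png'); cv2.imwrite('pics/s6c.png',cv2.resize(a[150:310,300:500],None,fx=3.7,fy=3.7,interpolation=cv2.INTER_CUBIC))
E
```

```text
0.12054399450929068
82.725
```

View pics/s6c.png

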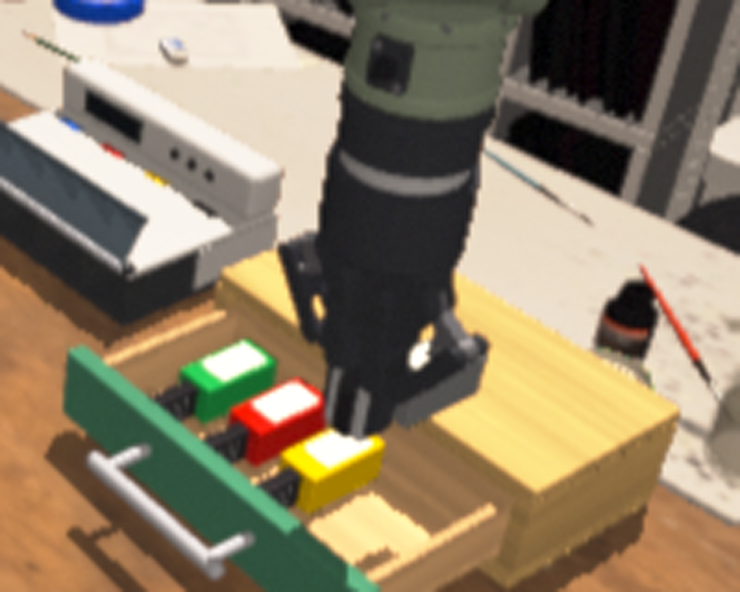

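View pics/w30.png

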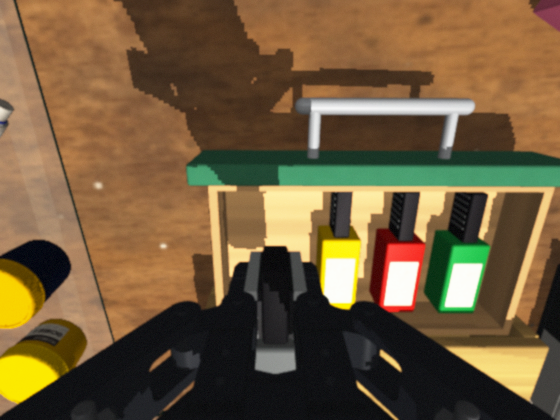

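```bash
python3 - <<'E'
from h import *
bx=np.array([np.cos(BY),np.sin(BY)]); by=np.array([-np.sin(BY),np.cos(BY)])
g2=C+bx*-.0335+by*-.0765
t=np.array(tcp([*g2,.150],BY,.03)); bot.move_linear(list(t),.1); bot.wait(.1); f0=ft(); print(t)
for z in list(np.arange(.12,.05,-.01))+list(np.arange(.05,.015,-.003)):
    bot.move_linear([t[0],t[1],z],0.06); bot.wait(.05); f=ft()-f0
    if z<.05: print(round(z,4),f)
    if np.abs(f).max()>4: break
print(z,f); bot.set_gripper(.25); bot.wait(.1)
p=np.array(bot.read_position()); bot.move_linear([p[0],p[1],.16],.25)
bot.move_pose([0.44,-0.37,0.16],q(BY,0.3)); bot.wait(.15); wshot('w31'); save('s7',bot.camera('scene'));print(bot.read_clock())
a=cv2.imread('pics/s7.png'); cv2.imwrite('pics/s7c.png',cv2.resize(a[190:330,320:500],None,fx=4,fy=4,interpolation=cv2.INTER_CUBIC))
E
```

```text
[ 0.51503294 -0.40038718  0.13130841]
0.047 [-0.1  0.  -0.4]
0.044 [ 0.8 -0.7 -0.5]
0.041 [ 1.  -0.3 -0.3]
0.038 [ 1.  -1.1 -0.8]
0.035 [ 0.8 -1.5 -1.3]
0.032 [ 0.4 -0.6 -0.3]
0.029 [ 1.9 -0.2  0.4]
0.026 [ 0.8 -0.1  4.9]
0.02599999999999998 [ 0.8 -0.1  4.9]
90.2417
```

View pics/w31.png

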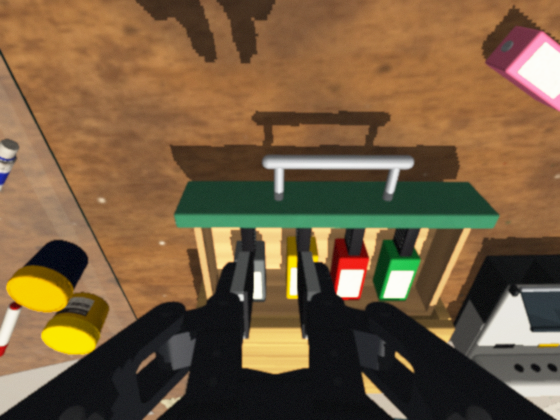

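View pics/s7c.png

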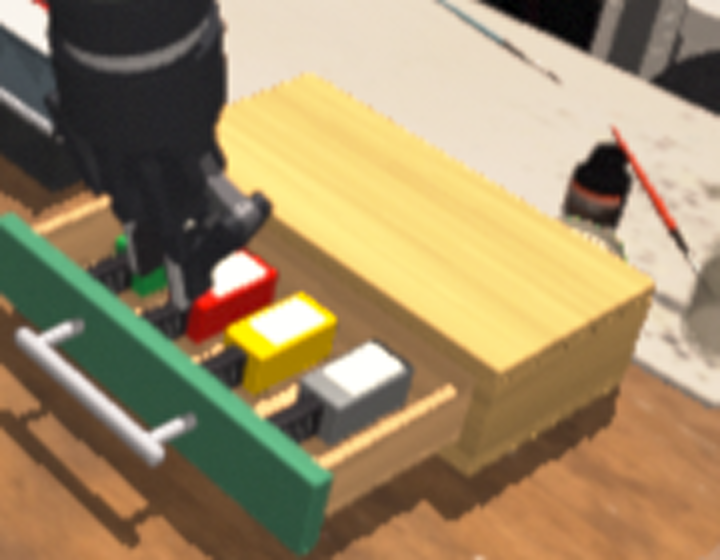

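```bash
python3 - <<'E'
from h import *
yw=BY+np.pi/2; d=np.array([np.cos(BY),np.sin(BY),0])
bot.set_gripper(.4,30)
bot.move_pose([.4445,-.3205,.12],q(yw))
bot.move_linear([.4445,-.3205,.025],0.15,until_force=25)
bot.set_gripper(0); bot.wait(.2); p=np.array(bot.read_position()); f0=ft(); print(p,f0,bot.read_gripper_width())
s=0
while s<.135:
    s+= .008 if s<.1 else .002
    hit=bot.move_linear(list(p+d*s),0.06,until_force=25); bot.wait(.05); f=ft()-f0
    a=(np.array(bot.read_position())-p)@d
    if s>.06: print(round(s,3),f,round(a,4))
    if -f@d>(10 if s<.1 else 14): break
print(round(s,3),f,round(a,4),bot.read_clock())
E
```

```text
[ 0.44450123 -0.31965718  0.02407701] [ 3.  -0.1  4.8] 0.11808688602837523
0.064 [-2.6 -1.1  0.4] 0.0638
0.072 [-2.  -1.2 -0.3] 0.0718
0.08 [-1.4 -1.8  0.6] 0.0799
0.088 [-1.5 -1.5 -1. ] 0.0879
0.096 [-2.6 -2.9  0.1] 0.0959
0.104 [-3.1 -2.5 -1. ] 0.1039
0.106 [-4.3 -3.4  0.7] 0.1055
0.108 [-3.8 -3.4  0.1] 0.1078
0.11 [-2.1 -4.5  0.3] 0.11
0.112 [-4.  -4.3 -0.1] 0.1121
0.114 [-3.8 -5.6 -0.3] 0.1141
0.116 [-2.6 -5.3 -0.1] 0.1161
0.118 [-3.8 -4.8 -0.9] 0.1181
0.12 [-3.9 -4.8 -0.6] 0.1201
0.122 [-4.2 -4.9 -0.3] 0.122
0.124 [-8.4 -4.7  4.6] 0.122
0.126 [-14.3  -4.7   5.9] 0.1219
0.128 [-19.7  -3.7  11.7] 0.122
0.128 [-19.7  -3.7  11.7] 0.122 100.9333
```

```bash
python3 - <<'E'
from h import *
d=np.array([np.cos(BY),np.sin(BY),0])
p=np.array(bot.read_position()); bot.move_linear(list(p-d*.0005),.03)
bot.set_gripper(.3); bot.wait(.1); p=np.array(bot.read_position()); bot.move_linear([p[0],p[1],.2],.25)
bot.set_gripper(0)
bot.move_pose([.60,-.02,.22],q(UY)); bot.wait(.15); wshot('w32'); save('top4',bot.camera('top')); save('s8',bot.camera('scene')); print(bot.read_clock())
a=cv2.imread('pics/s8.png'); cv2.imwrite('pics/s8c.png',cv2.resize(a[150:320,270:490],None,fx=3.5,fy=3.5,interpolation=cv2.INTER_CUBIC))
E
```

```text
105.0
```

View pics/w32.png

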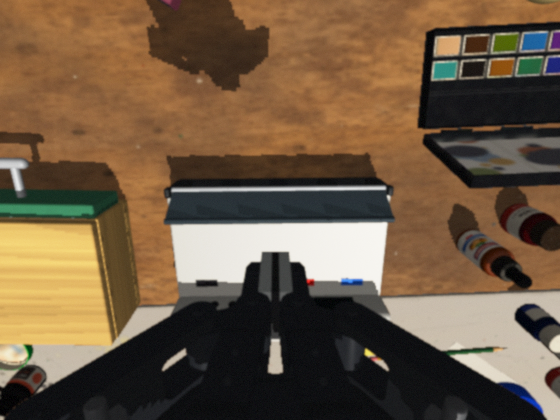

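View pics/s8c.png

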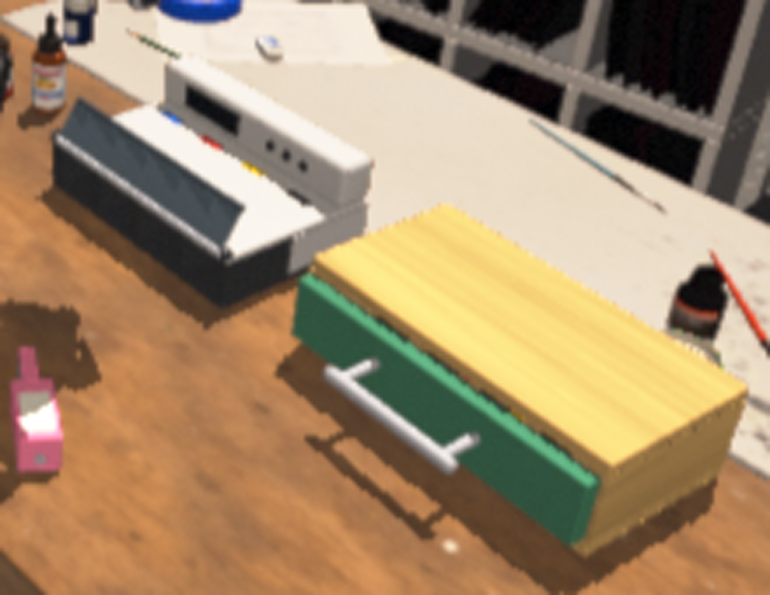

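```bash
python3 - <<'E'
from h import *
P=load('w32')
for n,u,v,z in [('hinge',280,189,.0515),('edge',280,221,.0865),('step',225,281,.05),('stepTop',225,298,.09)]: print(n,np.round(w2w(u,v,z,P),4))
t=[.668,-.022]
bot.move_pose([*t,.16],q(UY)); bot.wait(.1); f0=ft()
print(bot.move_linear([*t,.066],.06,until_force=10),ft()-f0,bot.read_position())
wshot('w33'); save('s9',bot.camera('scene')); print(bot.read_clock())
a=cv2.imread('pics/s9.png'); cv2.imwrite('pics/s9c.png',cv2.resize(a[120:260,240:400],None,fx=4,fy=4,interpolation=cv2.INTER_CUBIC))
E
```

```text
hinge [ 0.6063 -0.0157  0.0515]
edge [ 0.6272 -0.0171  0.0865]
step [ 0.7105 -0.0814  0.05  ]
stepTop [ 0.7053 -0.075   0.09  ]
False [ 0.  -0.6 -0.4] [ 0.66832975 -0.0220402   0.06646199]
107.3667
```

View pics/s9c.png

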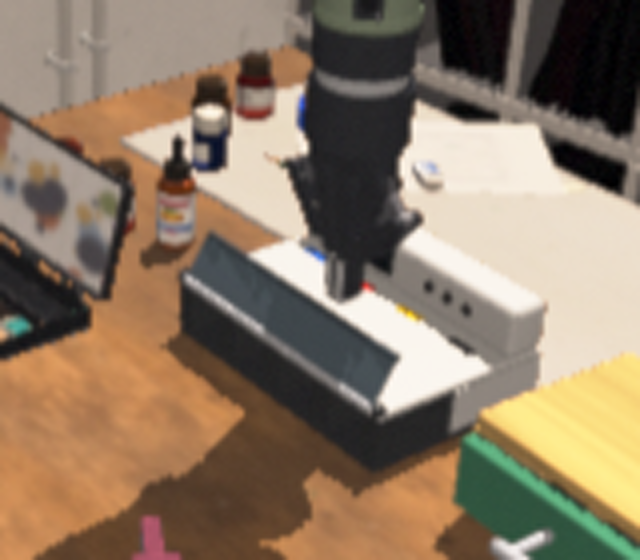

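View pics/w33.png

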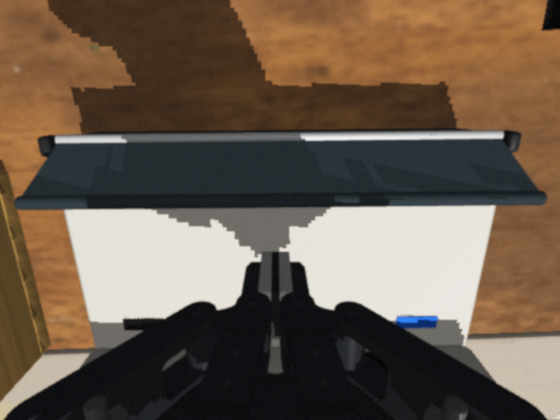

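Behind the flap, tips above the roof. Push forward.

```bash
python3 - <<'E'
from h import *
ux=np.array([np.cos(UY),np.sin(UY),0]); p=np.array(bot.read_position()); f0=ft()
for s in (.03,.05,.06,.068,.074):
    print(s,bot.move_linear(list(p-ux*s),.06,until_force=20),ft()-f0)
bot.wait(.5)
p=np.array(bot.read_position()); bot.move_linear([p[0],p[1],.2],.2)
bot.move_pose([.40,-.02,.25],q(UY)); bot.wait(.3); wshot('w34'); save('s10',bot.camera('scene')); print(bot.read_clock())
a=cv2.imread('pics/s10.png'); cv2.imwrite('pics/s10c.png',cv2.resize(a[130:310,150:450],None,fx=2.6,fy=2.6,interpolation=cv2.INTER_CUBIC))
E
```

```text
0.03 False [-0.3 -0.2  1.1]
0.05 False [-0.5 -0.4  0.5]
0.06 False [-0.2 -0.1  0.8]
0.068 False [ 0.1 -0.5  0.8]
0.074 False [-0.6 -0.1 -0.2]
111.8833
```

View pics/s10c.png

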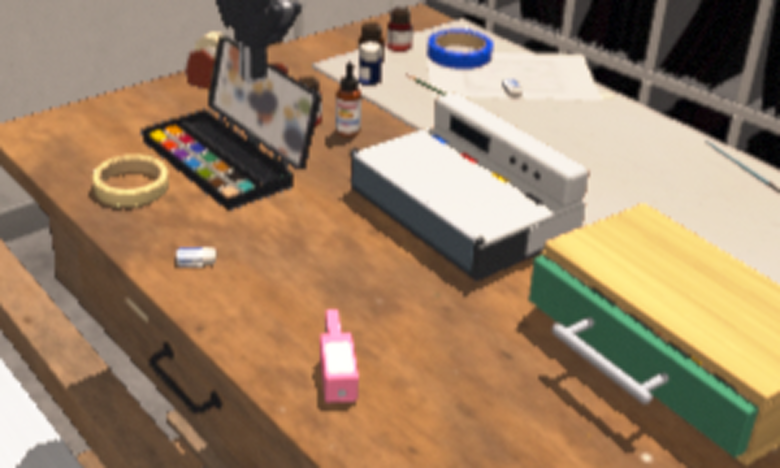

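View pics/w34.png

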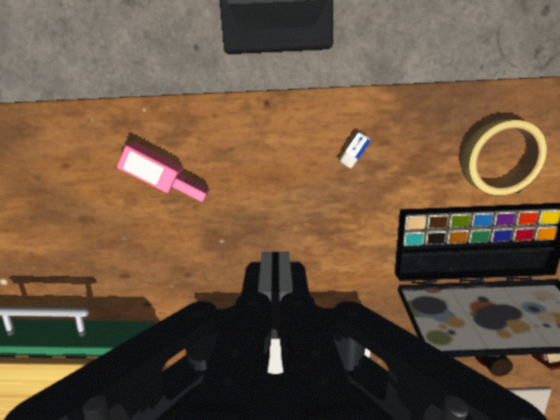

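```bash
python3 - <<'E'
from h import *
bot.wait(.3); print(ft()); bot.close_job()
E
```

```text
[-0.1 -0.1 -0.5]
the job is handed in; nothing more can be done
```

The four cartridges that were there (grey, yellow, red, green) are side by side in the drawer. The drawer is shut, the flap is down over the empty bays, and I handed the job in about 112 s into the run. There was no blue cartridge: its bay showed no tab in any picture.

- **Last checks:** The drawer travelled 0.122 m until it met firm resistance. The final scene picture shows the drawer closed, the flap hanging straight down, and the bystanders and the pink look-alike where they were.
- **What went wrong:** Grey and yellow were released about 3 cm too high, because their lowering stopped early on the force limit. Yellow landed level, but grey ended nose-up. On the first closing push grey jammed against the box. The wrist force rose to about 114 N; that is the highest reading I took, close to the 120 N limit, and I did not record it continuously.
- **How it was mended:** I opened the drawer fully again, re-gripped grey, set it down level, and shut the drawer in small force-checked steps. The resistance stayed below about 7 N until the end stop.
- **Disagreement between checks:** The wrist-camera positions were off by several millimetres, and differed from the top camera. I set the last two lowerings and the re-placing of grey by force and images instead.

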